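Stamp one bread-crate tag on the bench press

ROBOT

A 6-joint arm with a two-finger parallel gripper is mounted at the origin on the work surface. World frame = base frame: x ahead of the robot, y to its left, z up, the work surface at z = 0. Lengths are in m, angles in rad, forces in N, time in s.
With the tool pointing down it reaches from about 0.35 to 0.925 m from the base axis. Payload 6.4 kg.
Tool frame: the origin (TCP) lies at the very end of the fingers, on their centre line; the grasp point (between the pads) lies 19 mm behind it; z points along the fingers, y is the direction in which the jaws open and shut (so a half turn about z gives the same grasp; the last joint's range is limited). The gripper opens to 94 mm and grips with 3 to 60 N. Pads are 16 mm wide; open, the fingers measure 119 mm over their backs; the gripper's body (75 mm by 177 mm) begins 78 mm behind the grasp point.
Start: joints at [1.124, 0.245, 1.558, -0, 1.339, -0.174], TCP at [0.175, 0.626, 0.205] pointing down, gripper open.
Joint ranges: [-3.13, 3.13], [-1.02, 2.26], [0.13, 2.54], [-0.95, 4.09], [0.21, 2.88], [-2.74, 2.74]. Speed limits (rad/s): [2.57, 2.57, 3.14, 3.14, 3.14, 3.14].

INTERFACE

Orientations are given as [roll, pitch, yaw] about the fixed x, y, z axes, in that order (R = Rz(yaw) Ry(pitch) Rx(roll)).
In Python, from station import env gives the robot as it stands. The module is installed in compiled form; this text tells all that it offers.
- The arm moves only by the tool apply_moves, never from a script. Its argument "increments" is a list of rows, each a list of 6 numbers: the shift along the tool's x, y, z in mm, then the turn, a rotation vector about the tool's x, y, z in degrees. A call has 1 to 20 rows; each row shifts and turns the commanded pose from where the row before left it, along the tool's axes as they then stand; what a row does not reach is not made up. A row lasts 1/10 s, in which the tool goes at most 50 mm and 8.59 degrees, less where a joint would pass 70% of its speed; a pose out of reach is approached as far as the arm can. A call is refused whole if a number of a shift passes 50 or a number of a turn 8.59, either way. A call with a gripper value outside its range is refused whole. "jaw" is the closure, from -1 (fully open) to 1 (shut), set as the call begins (left out, the last holds). The fingers move at their own pace and stop on an object; "squeeze" is the grip in N (left out, the last holds). Time passes only in rows, so rows that do not move let the fingers close. It gives the time, the measured TCP pose, the force and the opening at its end, in the units of the state.
- env.observe(): the state, without advancing time (a new reading comes with each control period).
- env.snapshot(name): name is "side" or "top" or "wrist"; returns the picture (400x640x3 uint8, red, green, blue); there is no depth.
- env.camera_model(name): a dict with "vertical_fov" (degrees; the focal length in pixels is half the picture's height over the tangent of half this angle, whatever the lens; pixels are square), "cx", "cy" (the principal point, pixels), "D" ([k1, k2, p1, p2, k3] as OpenCV has them; the pictures are not rectified), "pose" (4x4, takes a point from camera to world coordinates). Camera axes: x right, y down, z forward; pixel columns grow to the right and rows downward; lengths in m; the calibration is good to about 2 mm. A picture is of the moment at which its call begins: read the wrist's pose just before it. camera_model takes no time and is no camera call; for the wrist camera it gives the pose at the moment of the call.
- env.finish_job(): hands the job in, once; it reports no verdict.
The state is a dict: "t": time; "joint_positions": joint angles; "qd": joint speeds; "effort": joint torques, N m; "tcp_pos": TCP position; "ee_rot": TCP orientation; "wrist_force": force on the tool from outside, world axes, zero at the start; "ft_torque": the same for the moment, N m; "finger_gap": opening from 0.0 (shut) to 1.0 (fully open).
Only numpy, scipy, OpenCV 4.12 (cv2) and the standard library are available. Lean on these libraries where they do the work, as an engineer would, in place of code of your own. Each camera call takes 0.05 s, during which the arm holds its last target.

TASK

Slide the red tag carrier along its channel until it butts gently but firmly against the brass stop under the press, then take the flywheel's handle and turn the wheel clockwise (seen from above) through exactly one revolution, so that the ram comes down on the tag and rises fully again. Do not turn backwards or start a second stroke, do not force the carrier, and go round without tugging the handle in or out along its slot; leave the carrier home, the wheel at rest and the things around the press where they are.

Things in the scene. Friction and masses are not known exactly. Their poses are not given: they have to be found in the camera images.
- carrier_mid (a point): Centre of the loose red plastic tag carrier, a flat block 56 x 140 x 16 mm (its x, y, z; 0.13 to 0.25 kg) with an aluminium tag inlaid in its top. It lies along the channel: its leading end (-y) faces the brass stop, its trailing end (+y), 70 mm from this point, is where to push. It is home when its leading end touches the stop.
- stop_face (a point): Middle of the brass stop's face at the channel's end, at the height of the carrier's centre (28 mm above the table). Its +y axis points out along the channel: the carrier is pushed along -y. The press's head overhangs the channel up to 52 mm out from the stop, underside 57 mm above this point.
- stop: The brass stop block at the channel's end, 59 mm wide and 22 mm high, rigid. Origin at the foot of its front face.
- handle_mid (a point): Middle of the upright black revolving handle on the flywheel: 26 mm diameter, 46 mm tall, axis vertical; it spins freely on its pin, so a gripper need not turn with the wheel. 32 mm above the wheel's upper face (a steel disc, 170 mm across). Clamped in a radial slot, 44 to 74 mm from the shaft: the setting is not known. At the start the shaft lies from it along the press's +x.
- wheel (a joint): Flywheel angle in rad: 0 at the start with the ram up and the handle on the press's -x side of the shaft, growing clockwise seen from above; ram fully down at 3.14, up again at 6.28, down again beyond. Friction about 0.28 N m: the wheel stays where left. The ram's springs resist the turn by up to about 0.2 N m before half a revolution and help it after.
- ram (a joint): How far the ram has come down, m: 0 fully up, 0.024 fully down.
- foot: Round steel pressing foot of 34 mm diameter under the ram, sprung (about 6 N per mm); origin at the centre of its underside, 25 mm out from the stop. It meets the carrier's top in the last 4 mm of the ram's travel.
- loaf: Brown loaf, 200 x 72 x 70 mm, on the table: leave it alone. Origin at its underside.
- tag_bin: Blue open bin 120 x 160 x 60 mm on the table: leave it alone. Origin at its underside.
- tag_stack: Stack of spare aluminium tags 40 x 75 x 14 mm on the table: leave it alone. Origin at its underside.
- brush: Bench brush lying on the table: leave it alone.
- press: The blue bench press, bolted down; origin on the table straight below the stop face, +y out along the channel. Grey base 150 mm wide, 20 mm high, from 150 mm behind the stop to 270 mm in front. The base's top is the channel's floor; its two guides are 59 mm apart and only 8 mm high, so the carrier's upper half stands above them. The flywheel lies flat on the column behind the stop.
- give (a joint): Overload guard of the handle's pin: how far (m) the handle is pulled outward (+) or pushed inward (-) along the wheel's radius against its spring, 5 N per mm; 0 when free. Tugging it beyond 2.5 mm (12.5 N) either way means that the handle is being wrenched off its circle.
There are look-alikes about, which are no part of the job. Of the things that look like the part that bears carrier_mid, the middle-sized one is meant.

How it is judged:
By the outcome, as a careful person would: the job done as asked, in the order asked, and still so for the second after the job is handed in, with the robot touching nothing.
It also fails if it takes over 70 s, if anything falls off the work surface, if the arm or the gripper's body presses on something with over 40 N, if the wrist force passes 120 N, or if a joint passes its speed limit or range.

## Working session

There is one attempt and no reset: what is moved stays moved. The work goes in short steps, Python scripts to look and compute and a tool call to move; the robot and the scene stay as the last step left them, time stands still between calls to the robot, and variables do not carry over. Pictures are saved under pics/ and viewed, and the job is handed in when it is done.

Besides the shell and the picture viewer there is one more tool, called as a command line: name --pt "numbers of a row" for each row, then --argument value for the rest. apply_moves: Moves the arm, as the interface text tells. Its arguments: {"type":"object","properties":{"increments":{"type":"array","items":{"type":"array","items":{"type":"number"}}},"jaw":{"type":"number"},"squeeze":{"type":"number"}},"required":["increments"]}

```bash
mkdir -p pics; cat > h.py <<'E'
import numpy as np, cv2
from station import env
def snap(n,f):
    m=env.camera_model(n); im=env.snapshot(n); cv2.imwrite(f'pics/{f}.png',im[:,:,::-1]); 
    np.savez(f'pics/{f}.npz',im=im,pose=np.array(m['pose']),fov=m['vertical_fov'],c=[m['cx'],m['cy']],D=m['D'])
    return im,m
def load(f):
    d=np.load(f'pics/{f}.npz'); return d
def K(d):
    f=200/np.tan(np.radians(float(d['fov']))/2); return np.array([[f,0,d['c'][0]],[0,f,d['c'][1]],[0,0,1]])
def ray(d,uv):
    p=cv2.undistortPoints(np.array(uv,float).reshape(-1,1,2),K(d),d['D']).reshape(-1,2)
    P=d['pose']; r=np.c_[p,np.ones(len(p))]@P[:3,:3].T
    return P[:3,3],r
def onz(d,uv,z):
    o,r=ray(d,uv); return o+r*((z-o[2])/r[:,2])[:,None]
def proj(d,X):
    Pi=np.linalg.inv(d['pose']); rv=cv2.Rodrigues(Pi[:3,:3])[0]
    return cv2.projectPoints(np.array(X,float).reshape(-1,1,3),rv,Pi[:3,3],K(d),d['D'])[0].reshape(-1,2)
def tri(ds,uvs):
    A=np.zeros((3,3));b=np.zeros(3)
    for d,uv in zip(ds,uvs):
        o,r=ray(d,[uv]);r=r[0]/np.linalg.norm(r[0]);M=np.eye(3)-np.outer(r,r);A+=M;b+=M@o
    return np.linalg.solve(A,b)
E
python3 - <<'E'
from h import *
print(env.observe())
for n in('side','top','wrist'):
    im,m=snap(n,n+'0'); print(n,m)
E
```

```text
{'t': 0.0, 'joint_positions': array([ 1.12390438e+00,  2.45819481e-01,  1.55900371e+00, -1.01232027e-05,
        1.33869149e+00, -1.74099011e-01]), 'qd': array([ 0.00034789, -0.0013586 ,  0.00199541, -0.0005845 ,  0.00065469,
        0.00169928]), 'effort': array([ 7.84612057e-04, -4.15829694e+01, -3.14601696e+01,  6.85170363e-02,
        3.33227799e-02, -1.94504109e-04]), 'tcp_pos': array([0.1748574 , 0.62541582, 0.20434744]), 'ee_rot': array([-3.13969798e+00, -3.23236708e-04,  2.86880175e+00]), 'wrist_force': array([ 0.35191873,  0.30144316, -0.42616435]), 'ft_torque': array([-0.01069248,  0.01260287,  0.01131911]), 'finger_gap': 0.9992598383536423}
side {'vertical_fov': 48.5193084778701, 'cx': 318.3552107874694, 'cy': 201.9354669671096, 'D': array([-0.09324748,  0.        ,  0.        ,  0.        ,  0.        ]), 'pose': array([[-0.96500755, -0.18292226,  0.18788263,  0.33804967],
       [-0.26216503,  0.68797719, -0.67672512,  0.77736051],
       [-0.00547087, -0.7023011 , -0.711859  ,  0.945793  ],
       [ 0.        ,  0.        ,  0.        ,  1.        ]])}
top {'vertical_fo
[... 229 characters left out ...]
 [-0.99910248, -0.03369314, -0.02567114,  0.05219711],
       [ 0.03100936, -0.16893254, -0.98513969,  0.99880323],
       [ 0.        ,  0.        ,  0.        ,  1.        ]])}
wrist {'vertical_fov': 71.51278106017868, 'cx': 319.1850327179154, 'cy': 200.80953103789926, 'D': array([-0.04702322,  0.        ,  0.        ,  0.        ,  0.        ]), 'pose': array([[ 2.70349860e-01,  9.26626201e-01,  2.61294542e-01,
         9.72837464e-02],
       [ 9.62761746e-01, -2.59954548e-01, -7.42526343e-02,
         6.47338664e-01],
       [-8.79731847e-04,  2.71638579e-01, -9.62398934e-01,
         3.82866889e-01],
       [ 0.00000000e+00,  0.00000000e+00,  0.00000000e+00,
         1.00000000e+00]])}
```

View pics/side0.png

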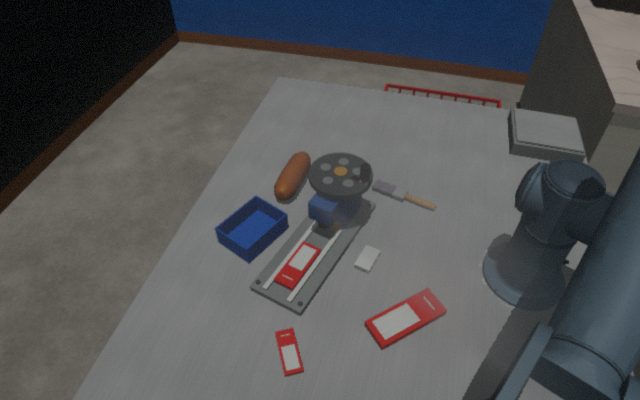

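View pics/top0.png

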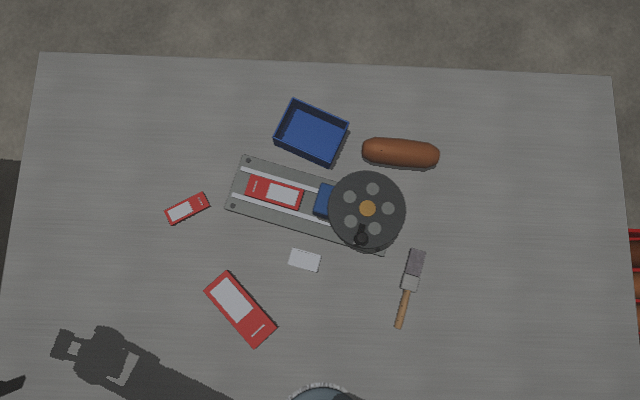

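View pics/wrist0.png

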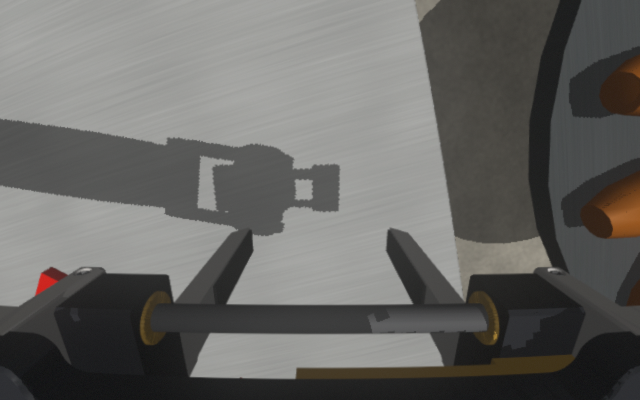

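```bash
python3 - <<'E'
from h import *
d=load('top0');im=d['im'][:,:,::-1]
cv2.imwrite('pics/top0c.png',cv2.resize(im[130:280,190:420],None,fx=3.4,fy=3.4,interpolation=cv2.INTER_CUBIC))
d2=load('side0');im2=d2['im'][:,:,::-1]
cv2.imwrite('pics/side0c.png',cv2.resize(im2[140:320,220:400],None,fx=3.3,fy=3.3,interpolation=cv2.INTER_CUBIC))
for d,z in((load('top0'),.03),(load('side0'),.03)):
    hsv=cv2.cvtColor(d['im'],cv2.COLOR_RGB2HSV)
    m=((hsv[...,0]<8)|(hsv[...,0]>172))&(hsv[...,1]>150)&(hsv[...,2]>80)
    cs,_=cv2.findContours(m.astype(np.uint8),cv2.RETR_EXTERNAL,cv2.CHAIN_APPROX_NONE)
    for c in cs:
        if cv2.contourArea(c)<100: continue
        r=cv2.minAreaRect(c);b=cv2.boxPoints(r);X=onz(d,b,.036 if 150<1 else .036)
        print(r[0],b.round(1).tolist(),X.mean(0).round(4),np.linalg.norm(X[1]-X[0]).round(4),np.linalg.norm(X[2]-X[1]).round(4), np.degrees(np.arctan2(*(X[1]-X[0])[1::-1])).round(1))
E
```

```text
(239.8032989501953, 309.00384521484375) [[202.60000610351562, 290.1000061035156], [226.39999389648438, 269.5], [277.0, 327.8999938964844], [253.1999969482422, 348.6000061035156]] [0.2855 0.2034 0.036 ] 0.0732 0.1839 -46.7
(186.31756591796875, 207.68060302734375) [[163.5, 210.5], [201.8000030517578, 190.6999969482422], [209.10000610351562, 204.89999389648438], [170.89999389648438, 224.6999969482422]] [0.5232 0.3487 0.036 ] 0.1039 0.0409 -59.5
(273.8165588378906, 191.94496154785156) [[244.3000030517578, 194.1999969482422], [250.39999389648438, 173.8000030517578], [303.29998779296875, 189.6999969482422], [297.20001220703125, 210.10000610351562]] [0.5701 0.1358 0.036 ] 0.0539 0.1387 -13.0
(288.88653564453125, 351.5272216796875) [[274.79998779296875, 332.20001220703125], [292.6000061035156, 327.8999938964844], [302.8999938964844, 370.8999938964844], [285.20001220703125, 375.20001220703125]] [0.521  0.3697 0.036 ] 0.0411 0.1047 -149.6
(398.57470703125, 319.78375244140625) [[364.6000061035156, 321.6000061035156], [416.5, 290.79998779296875], [432.6000061035156, 317.8999938964844], [380.70001220703125, 348.70001220703125]] [0.2993 0.2301 0.036 ] 0.1549 0.0791 -132.9
(297.4846496582031, 264.876953125) [[273.70001220703125, 279.0], [305.29998779296875, 238.3000030517578], [321.29998779296875, 250.8000030517578], [289.70001220703125, 291.3999938964844]] [0.5701 0.1393 0.036 ] 0.1506 0.0599 -104.9
(442.81219482421875, 94.52298736572266) [[384.70001220703125, 89.0], [385.79998779296875, 81.9000015258789], [500.8999938964844, 100.0999984741211], [499.79998779296875, 107.0999984741211]] [ 0.272  -0.7713  0.036 ] 0.0542 0.4467 -85.7
```

View pics/top0c.png

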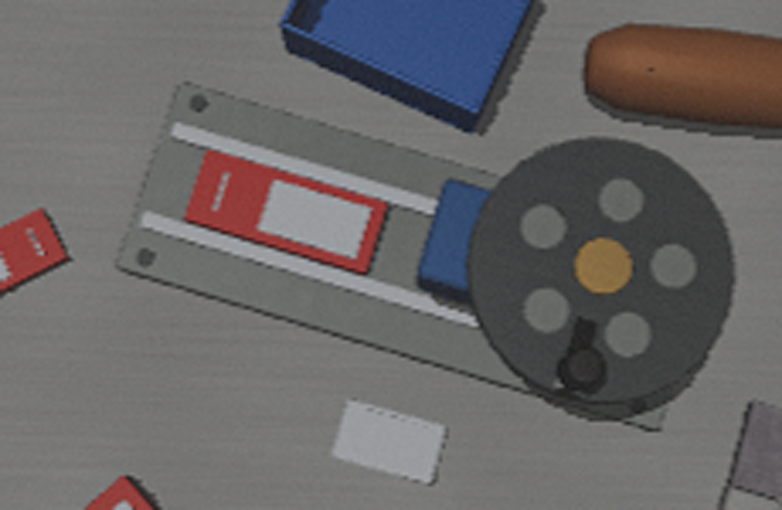

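View pics/side0c.png

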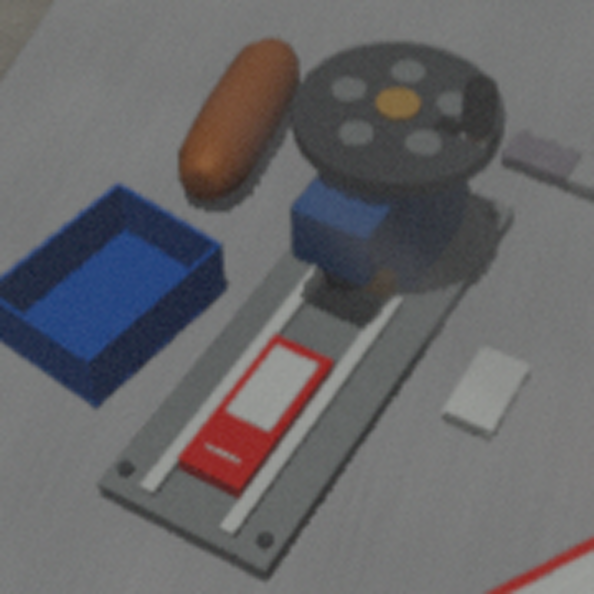

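```bash
python3 - <<'E'
from h import *
T=load('top0');S=load('side0')
t=lambda u,v:(u/3.4+190-.35,v/3.4+130-.35)
s=lambda u,v:(u/3.3+220-.35,v/3.3+140-.35)
print('front corners top',onz(T,[t(183,84),t(118,268)],.02))
print('front corners side',onz(S,[s(102,487),s(268,577)],.02))
print('corner tri',tri([T,S],[t(183,84),s(102,487)]),tri([T,S],[t(118,268),s(268,575)]))
print('back right corner',onz(T,[t(660,430)],.02))
print('hub',tri([T,S],[t(603,265),s(398,102)]))
print('handle top',tri([T,S],[t(582,366),s(480,82)]))
print('guides',onz(T,[t(177,130),t(440,207),t(146,218),t(478,320)],.028))
E
```

```text
front corners top [[0.6688062  0.21970522 0.02      ]
 [0.52649775 0.25890513 0.02      ]]
front corners side [[0.66691399 0.22690377 0.02      ]
 [0.52455257 0.26740272 0.02      ]]
corner tri [0.67091606 0.22123923 0.01057109] [0.52735348 0.26078596 0.01085499]
back right corner [[ 0.41995879 -0.1433122   0.02      ]]
hub [ 0.51496754 -0.07540203  0.18070074]
handle top [ 0.44809998 -0.05556142  0.23239804]
guides [[ 0.63078839  0.22062302  0.028     ]
 [ 0.57910347  0.02271615  0.028     ]
 [ 0.56324415  0.23925416  0.028     ]
 [ 0.4956665  -0.00750587  0.028     ]]
```

```bash
cat >> h.py <<'E'
from scipy.spatial.transform import Rotation as Ro
def plan(target,yaw=None,n=10,R=None):
    o=env.observe(); p=np.array(o['tcp_pos']); R0=Ro.from_euler('xyz',o['ee_rot'])
    R1=Ro.from_euler('xyz',[np.pi,0,np.radians(yaw)]) if yaw is not None else R0
    rv=(R0.inv()*R1).as_rotvec(); step=(np.array(target)-p)/n; R=R0
    rows=[]
    for i in range(n):
        s=R.inv().apply(step)*1000
        rows.append([round(x,1) for x in s]+[round(np.degrees(x)/n,2) for x in rv]); R=R*Ro.from_rotvec(rv/n)
    print(rows); return rows
E
python3 - <<'E'
from h import *
plan([.585,.15,.40],75,16)
E
```

```text
[[np.float64(-32.7), np.float64(-21.7), np.float64(-12.2), np.float64(-0.0), np.float64(0.0), np.float64(5.59)], [np.float64(-34.6), np.float64(-18.4), np.float64(-12.2), np.float64(-0.0), np.float64(0.0), np.float64(5.59)], [np.float64(-36.3), np.float64(-15.0), np.float64(-12.2), np.float64(-0.0), np.float64(0.0), np.float64(5.59)], [np.float64(-37.6), np.float64(-11.4), np.float64(-12.2), np.float64(-0.0), np.float64(0.0), np.float64(5.59)], [np.float64(-38.5), np.float64(-7.7), np.float64(-12.2), np.float64(-0.0), np.float64(0.0), np.float64(5.59)], [np.float64(-39.1), np.float64(-3.9), np.float64(-12.2), np.float64(-0.0), np.float64(0.0), np.float64(5.59)], [np.float64(-39.2), np.float64(-0.1), np.float64(-12.2), np.float64(-0.0), np.float64(0.0), np.float64(5.59)], [np.float64(-39.1), np.float64(3.8), np.float64(-12.2), np.float64(-0.0), np.float64(0.0), np.float64(5.59)], [np.float64(-38.5), np.float64(7.5), np.float64(-12.2), np.float64(-0.0), np.float64(0.0), np.float64(5.59)], [np.float64(-37.6), np.float64(11.3), np.float64(-12.2), np.float64(-0.0), np.float64(0.0), np.float64(5.59)], [np.float64(-36.3), np.float64(14.9), np.float64(-12.2), np.float64(-0.0), np.float64(0.0), np.float64(5.59)], [np.float64(-34.7), np.float64(18.3), np.float64(-12.2), np.float64(-0.0), np.float64(0.0), np.float64(5.59)], [np.float64(-32.8), np.float64(21.6), np.float64(-12.2), np.float64(-0.0), np.float64(0.0), np.float64(5.59)], [np.float64(-30.5), np.float64(24.7), np.float64(-12.2), np.float64(-0.0), np.float64(0.0), np.float64(5.59)], [np.float64(-27.9), np.float64(27.6), np.float64(-12.2), np.float64(-0.0), np.float64(0.0), np.float64(5.59)], [np.float64(-25.1), np.float64(30.1), np.float64(-12.2), np.float64(-0.0), np.float64(0.0), np.float64(5.59)]]
```

apply_moves --pt "-33 -22 -12 0 0 5.6" --pt "-35 -18 -12 0 0 5.6" --pt "-36 -15 -12 0 0 5.6" --pt "-38 -11 -12 0 0 5.6" --pt "-38 -8 -12 0 0 5.6" --pt "-39 -4 -12 0 0 5.6" --pt "-39 0 -12 0 0 5.6" --pt "-39 4 -12 0 0 5.6" --pt "-38 8 -12 0 0 5.6" --pt "-38 11 -12 0 0 5.6" --pt "-36 15 -12 0 0 5.6" --pt "-35 18 -12 0 0 5.6" --pt "-33 22 -12 0 0 5.6" --pt "-30 25 -12 0 0 5.6" --pt "-28 28 -12 0 0 5.6" --pt "-25 30 -12 0 0 5.6" --pt "0 0 0 0 0 0" --pt "0 0 0 0 0 0" --jaw 1 --squeeze 20

```text
t: 1.95
tcp_pos: [0.5856, 0.1502, 0.3969]
ee_rot: [-3.141, 0.0, 1.304]
wrist_force: [0.3, 0.5, -0.2]
finger_gap: 0.003
```

```bash
sed -i 's/round(x,1) for/round(float(x),1) for/;s/round(np.degrees(x)/round(float(np.degrees(x))/;' h.py; sed -i 's#\[round(float(np.degrees(x))/n,2)#[round(float(np.degrees(x))/n,2)#' h.py; python3 - <<'E'
from h import *
im,m=snap('wrist','w1'); snap('top','top1');snap('side','side1');print(env.observe())
E
```

```text
{'t': 2.1, 'joint_positions': array([6.62116488e-02, 5.07057230e-02, 1.43190652e+00, 1.54116443e-04,
       1.66004113e+00, 3.30225005e-01]), 'qd': array([ 0.00591611, -0.00368736, -0.00132316, -0.00061849,  0.00025247,
        0.00127413]), 'effort': array([-5.10764234e-01, -3.54284763e+01, -3.36455333e+01,  6.18760055e-02,
       -1.48916175e-02, -1.10033652e-03]), 'tcp_pos': array([0.58464706, 0.15165746, 0.39687696]), 'ee_rot': array([-3.14053947e+00,  1.98721977e-04,  1.30679673e+00]), 'wrist_force': array([-0.66664666,  0.64323466,  0.0129598 ]), 'ft_torque': array([-0.04969245,  0.08490324, -0.0146646 ]), 'finger_gap': 0.004276008785451563}
```

View pics/w1.png

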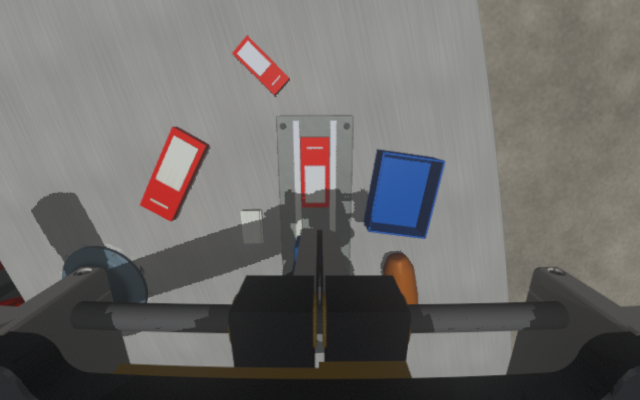

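```bash
python3 - <<'E'
from h import *
d=load('w1');im=d['im'][:,:,::-1]
cv2.imwrite('pics/w1c.png',cv2.resize(im[100:250,250:380],None,fx=4,fy=4,interpolation=cv2.INTER_CUBIC))
hsv=cv2.cvtColor(d['im'],cv2.COLOR_RGB2HSV)
m=((hsv[...,0]<8)|(hsv[...,0]>172))&(hsv[...,1]>130)&(hsv[...,2]>60)
m[:, :270]=0;m[:,360:]=0;m[:120]=0
ys,xs=np.nonzero(m);print(xs.min(),xs.max(),ys.min(),ys.max())
cs,_=cv2.findContours(m.astype(np.uint8),cv2.RETR_EXTERNAL,cv2.CHAIN_APPROX_NONE)
c=max(cs,key=cv2.contourArea);b=cv2.boxPoints(cv2.minAreaRect(c));print(b)
X=onz(d,b,.036);print(X,X.mean(0))
print('base',onz(d,[(277,115.5),(353,115.5)],.02))
E
```

```text
301 328 137 206
[[301. 137.]
 [328. 137.]
 [328. 206.]
 [301. 206.]]
[[0.56447061 0.21103634 0.036     ]
 [0.61392964 0.197473   0.036     ]
 [0.57887646 0.06519483 0.036     ]
 [0.5260491  0.07964349 0.036     ]] [0.57083145 0.13833692 0.036     ]
base [[0.53011203 0.26179952 0.02      ]
 [0.67092729 0.2231606  0.02      ]]
```

View pics/w1c.png

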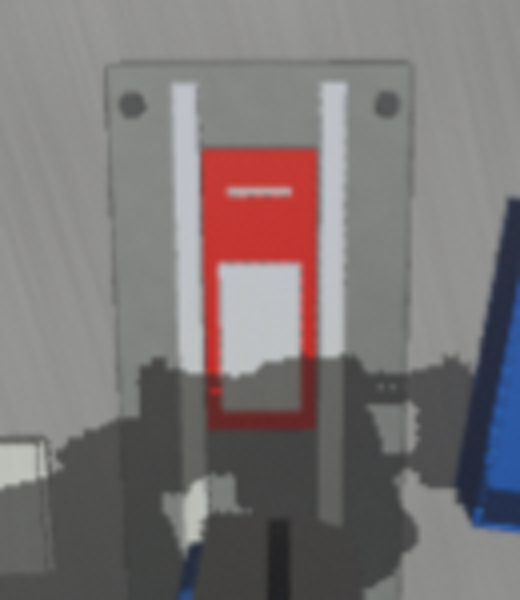

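```bash
python3 - <<'E'
from h import *
r=plan([.598,.236,.026],74.7,8); print(np.sum(r,0))
E
```

```text
[[10.6, -1.1, 46.4, -0.01, 0.0, 0.02], [10.6, -1.1, 46.4, -0.01, 0.0, 0.02], [10.6, -1.1, 46.4, -0.01, 0.0, 0.02], [10.6, -1.1, 46.4, -0.01, 0.0, 0.02], [10.6, -1.1, 46.4, -0.01, 0.0, 0.02], [10.6, -1.1, 46.4, -0.01, 0.0, 0.02], [10.6, -1.2, 46.4, -0.01, 0.0, 0.02], [10.6, -1.2, 46.4, -0.01, 0.0, 0.02]]
[ 8.480e+01 -9.000e+00  3.712e+02 -8.000e-02  0.000e+00  1.600e-01]
```

apply_moves --pt "20 -2 30 0 0 0" --pt "25 -3 40 0 0 0" --pt "25 -3 45 0 0 0" --pt "15 -1 45 0 0 0" --pt "0 0 45 0 0 0" --pt "0 0 45 0 0 0" --pt "0 0 40 0 0 0" --pt "0 0 30 0 0 0" --pt "0 0 20 0 0 0" --pt "0 0 14 0 0 0" --pt "0 0 0 0 0 0" --pt "0 0 0 0 0 0"

```text
t: 3.3
tcp_pos: [0.5993, 0.2349, 0.0457]
ee_rot: [3.141, -0.001, 1.306]
wrist_force: [0.2, 0.6, 0.5]
finger_gap: 0.005
```

```bash
python3 - <<'E'
from h import *
im,m=snap('side','s2');d=load('s2')
cv2.imwrite('pics/s2c.png',cv2.resize(im[130:330,200:420,::-1],None,fx=3,fy=3,interpolation=cv2.INTER_CUBIC))
o=env.observe();print(o['tcp_pos'],o['ee_rot'],o['wrist_force'])
E
```

```text
[0.59990062 0.23485688 0.04640312] [ 3.13934654e+00 -1.10959772e-03  1.30556021e+00] [ 0.57599266 -0.76646008 -0.08093874]
```

View pics/s2c.png

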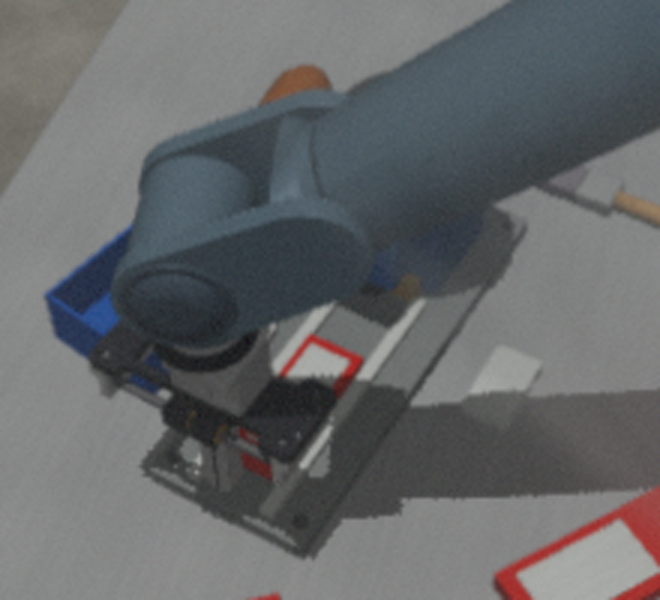

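apply_moves --pt "0 0 10 0 0 0" --pt "0 0 10 0 0 0" --pt "0 0 0 0 0 0" --pt "-5 0 0 0 0 0" --pt "-10 0 0 0 0 0" --pt "-5 0 0 0 0 0" --pt "-3 0 0 0 0 0" --pt "-3 0 0 0 0 0" --pt "-3 0 0 0 0 0" --pt "-3 0 0 0 0 0" --pt "-3 0 0 0 0 0" --pt "-3 0 0 0 0 0"

```text
t: 4.55
tcp_pos: [0.5892, 0.1977, 0.0251]
ee_rot: [3.141, -0.0, 1.305]
wrist_force: [1.7, 1.4, 2.1]
finger_gap: 0.004
```

apply_moves --pt "-4 0 0 0 0 0" --pt "-4 0 0 0 0 0" --pt "-4 0 0 0 0 0" --pt "-4 0 0 0 0 0" --pt "-4 0 0 0 0 0" --pt "-4 0 0 0 0 0" --pt "-4 0 0 0 0 0" --pt "-4 0 0 0 0 0" --pt "-4 0 0 0 0 0" --pt "-4 0 0 0 0 0" --pt "-4 0 0 0 0 0" --pt "-4 0 0 0 0 0" --pt "-4 0 0 0 0 0" --pt "-4 0 0 0 0 0" --pt "-4 0 0 0 0 0" --pt "-2 0 0 0 0 0" --pt "-1 0 0 0 0 0"

```text
t: 6.25
tcp_pos: [0.5723, 0.1366, 0.0248]
ee_rot: [-3.141, 0.0, 1.305]
wrist_force: [0.8, 2.0, 1.0]
finger_gap: 0.002
```

```bash
python3 - <<'E'
from h import *
im,m=snap('side','s3');d=load('s3')
cv2.imwrite('pics/s3c.png',cv2.resize(im[130:330,200:420,::-1],None,fx=3,fy=3,interpolation=cv2.INTER_CUBIC))
o=env.observe();print(o['tcp_pos'],o['ee_rot'],o['wrist_force'])
snap('top','t3')
E
```

```text
[0.5723266  0.13653618 0.02470906] [-3.14136737e+00  3.28577824e-04  1.30487058e+00] [1.26033714 1.30029464 1.65237787]
```

View pics/s3c.png

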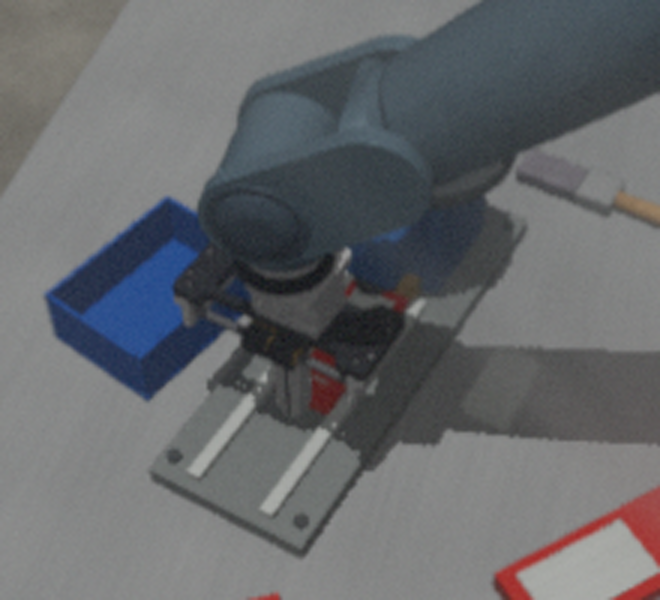

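apply_moves --pt "-1 0 0 0 0 0" --pt "-1 0 0 0 0 0" --pt "-1 0 0 0 0 0" --pt "-1 0 0 0 0 0" --pt "-1 0 0 0 0 0" --pt "-1 0 0 0 0 0" --pt "-1 0 0 0 0 0" --pt "0 0 0 0 0 0"

```text
t: 7.15
tcp_pos: [0.5703, 0.1298, 0.0246]
ee_rot: [-3.141, 0.001, 1.305]
wrist_force: [-0.1, -0.3, -0.4]
finger_gap: 0.004
```

apply_moves --pt "-1 0 0 0 0 0" --pt "-1 0 0 0 0 0" --pt "-1 0 0 0 0 0" --pt "0 0 0 0 0 0"

```text
t: 7.55
tcp_pos: [0.5698, 0.127, 0.0248]
ee_rot: [-3.141, 0.0, 1.305]
wrist_force: [-0.7, -0.6, 0.7]
finger_gap: 0.003
```

apply_moves --pt "-0.7 0 0 0 0 0" --pt "-0.7 0 0 0 0 0" --pt "-0.6 0 0 0 0 0"

```text
t: 7.85
tcp_pos: [0.5695, 0.1268, 0.025]
ee_rot: [3.142, -0.003, 1.304]
wrist_force: [0.4, 8.7, -0.6]
finger_gap: 0.002
```

apply_moves --pt "0 0 0 0 0 0" --pt "0 0 0 0 0 0"

```text
t: 8.05
tcp_pos: [0.5695, 0.1268, 0.025]
ee_rot: [3.141, -0.003, 1.304]
wrist_force: [0.1, 7.8, -0.6]
finger_gap: 0.004
```

apply_moves --pt "-0.4 0 0 0 0 0" --pt "0 0 0 0 0 0" --pt "0 0 0 0 0 0"

```text
t: 8.35
tcp_pos: [0.5695, 0.1268, 0.0251]
ee_rot: [3.141, -0.004, 1.304]
wrist_force: [1.5, 8.4, -1.0]
finger_gap: 0.002
```

apply_moves --pt "2 0 0 0 0 0" --pt "8 0 0 0 0 0" --pt "15 0 0 0 0 0" --pt "5 0 -10 0 0 0" --pt "0 0 -25 0 0 0" --pt "0 0 -40 0 0 0" --pt "0 0 -45 0 0 0" --pt "0 0 -45 0 0 0" --pt "0 0 -45 0 0 0" --pt "0 0 -45 0 0 0" --pt "0 0 -45 0 0 0" --pt "0 0 -40 0 0 0" --pt "0 0 -20 0 0 0" --pt "0 0 0 0 0 0"

```text
t: 9.75
tcp_pos: [0.5783, 0.1543, 0.3901]
ee_rot: [3.134, -0.003, 1.305]
wrist_force: [0.9, -0.2, 0.1]
finger_gap: 0.003
```

```bash
python3 - <<'E'
from h import *
r=plan([.505,-.118,.35],74.7,10)[0]
E
```

```text
[[-28.2, 0.0, 3.9, 0.05, -0.01, 0.01], [-28.2, 0.0, 3.9, 0.05, -0.01, 0.01], [-28.2, 0.1, 4.0, 0.05, -0.01, 0.01], [-28.2, 0.1, 4.0, 0.05, -0.01, 0.01], [-28.2, 0.1, 4.0, 0.05, -0.01, 0.01], [-28.2, 0.1, 4.0, 0.05, -0.01, 0.01], [-28.2, 0.1, 4.0, 0.05, -0.01, 0.01], [-28.2, 0.1, 4.0, 0.05, -0.01, 0.01], [-28.2, 0.1, 4.0, 0.05, -0.01, 0.01], [-28.2, 0.1, 4.0, 0.05, -0.01, 0.01]]
```

Set the roll right (0.4° off about tool x), and preset the jaw partly open on the way (about 55 mm).

apply_moves --pt "-15 0 2 0.2 0 0" --pt "-28 0 4 0.2 0 0" --pt "-35 0 4 0 0 0" --pt "-35 0 4 0 0 0" --pt "-35 0 4 0 0 0" --pt "-35 0 4 0 0 0" --pt "-35 0 4 0 0 0" --pt "-35 0 4 0 0 0" --pt "-20 0 4 0 0 0" --pt "-9 0 4 0 0 0" --pt "0 0 0 0 0 0" --pt "0 0 0 0 0 0" --jaw -0.2

```text
t: 10.95
tcp_pos: [0.5025, -0.1176, 0.3459]
ee_rot: [-3.133, -0.001, 1.305]
wrist_force: [-0.5, -0.7, 0.9]
finger_gap: 0.599
```

```bash
python3 - <<'E'
from h import *
im,m=snap('wrist','w4');o=env.observe();print(o['tcp_pos'],o['ee_rot'],o['joint_positions'])
snap('top','t4')
E
```

```text
[ 0.50275307 -0.11740173  0.3463696 ] [-3.13374210e+00 -3.73379070e-04  1.30595438e+00] [-4.48679561e-01 -1.51030900e-01  1.71466639e+00 -1.06814011e-03
  1.58574367e+00 -1.83850883e-01]
```

View pics/w4.png

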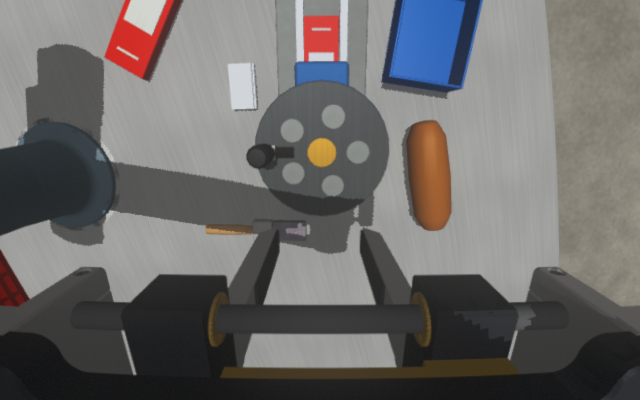

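```bash
python3 - <<'E'
from h import *
d=load('w4');im=d['im'][:,:,::-1]
cv2.imwrite('pics/w4c.png',cv2.resize(im[70:225,235:400],None,fx=4.5,fy=3.85*4.5/3.85,interpolation=cv2.INTER_CUBIC)[:600])
print(d['pose'][:3,3])
hsv=cv2.cvtColor(d['im'],cv2.COLOR_RGB2HSV)
m=(hsv[...,0]>10)&(hsv[...,0]<30)&(hsv[...,1]>130)&(hsv[...,2]>70);m[:,:290]=0;m[:,350:]=0;m[200:]=0
ys,xs=np.nonzero(m);uv=(xs.mean(),ys.mean());print('hub',uv,xs.min(),xs.max(),ys.min(),ys.max())
for dd in ('top0','side0'):
    e=load(dd);h=cv2.cvtColor(e['im'],cv2.COLOR_RGB2HSV)
    m=(h[...,0]>10)&(h[...,0]<30)&(h[...,1]>100)&(h[...,2]>70)
    m2=np.zeros_like(m); 
    if dd=='top0': m2[190:230,350:390]=m[190:230,350:390]
    else: m2[155:190,320:360]=m[155:190,320:360]
    y,x=np.nonzero(m2);u2=(x.mean(),y.mean());print(dd,u2,len(x));print(tri([d,e],[uv,u2]))
E
```

```text
[ 0.52336276 -0.04140477  0.52426548]
hub (np.float64(321.46367851622875), np.float64(152.0726429675425)) 308 335 138 166
top0 (np.float64(366.9727272727273), np.float64(207.9)) 220
[ 0.51402127 -0.07469891  0.18305229]
side0 (np.float64(340.1914893617021), np.float64(170.98936170212767)) 94
[ 0.51445909 -0.07460597  0.18001605]
```

View pics/w4c.png

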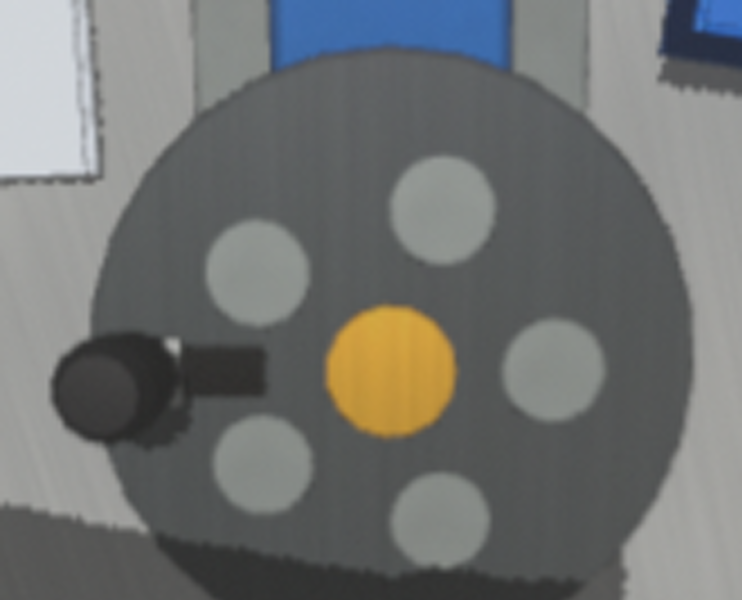

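```bash
python3 - <<'E'
from h import *
d=load('w4');im=d['im'][:,:,::-1]
cv2.imwrite('pics/w4h.png',cv2.resize(im[138:178,238:308],None,fx=11,fy=11,interpolation=cv2.INTER_CUBIC))
e=load('top0')
cv2.imwrite('pics/t0h.png',cv2.resize(e['im'][195:255,335:405,::-1],None,fx=10,fy=10,interpolation=cv2.INTER_CUBIC))
ux=np.array([.9646,-.264]);uy=np.array([.264,.9646]);hub=np.array([.5143,-.0747])
for r in(60,65,70,74): print(r,proj(d,[[*(hub-ux*r/1000),z] for z in(.18,.187,.233)]).round(1).tolist(),proj(e,[[*(hub-ux*r/1000),.233]]).round(1))
E
```

```text
60 [[273.0, 152.0], [272.0, 152.6], [264.4, 157.1]] [[362.6 232.7]]
65 [[268.9, 152.0], [267.9, 152.6], [259.7, 157.1]] [[361.9 235.1]]
70 [[264.9, 152.0], [263.7, 152.6], [254.9, 157.1]] [[361.2 237.5]]
74 [[261.7, 152.0], [260.5, 152.6], [251.1, 157.1]] [[360.6 239.5]]
```

View pics/w4h.png

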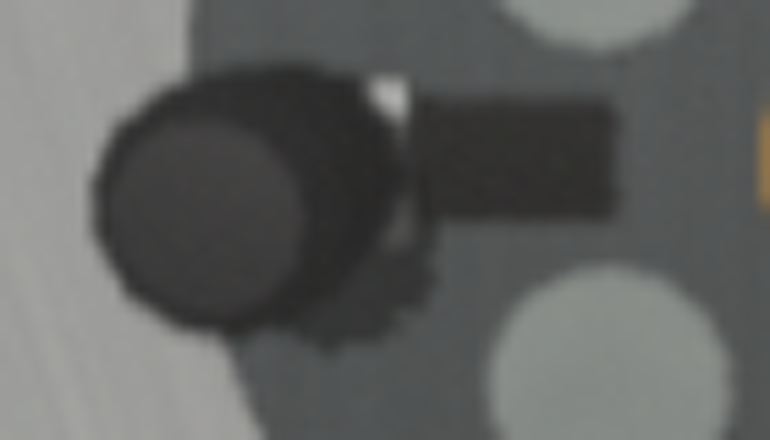

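View pics/t0h.png

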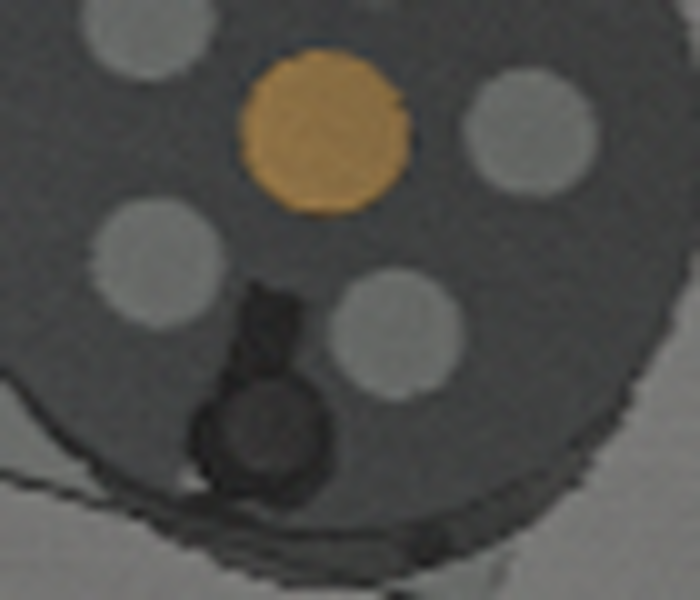

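```bash
python3 - <<'E'
from h import *
print(np.sum(plan([.4477,-.0565,.26],74.8,8),0))
E
```

```text
[[5.5, -8.6, 10.9, -0.05, -0.0, 0.01], [5.5, -8.6, 10.9, -0.05, -0.0, 0.01], [5.5, -8.6, 10.9, -0.05, -0.0, 0.01], [5.5, -8.6, 10.9, -0.05, -0.0, 0.01], [5.5, -8.6, 10.9, -0.05, -0.0, 0.01], [5.5, -8.6, 10.9, -0.05, -0.0, 0.01], [5.5, -8.6, 10.9, -0.05, -0.0, 0.01], [5.5, -8.6, 10.8, -0.05, -0.0, 0.01]]
[ 4.40e+01 -6.88e+01  8.71e+01 -4.00e-01  0.00e+00  8.00e-02]
```

apply_moves --pt "5 -9 8 -0.4 0 0" --pt "10 -15 12 0 0 0" --pt "10 -15 12 0 0 0" --pt "10 -15 12 0 0 0" --pt "7 -10 12 0 0 0" --pt "2 -5 12 0 0 0" --pt "0 0 10 0 0 0" --pt "0 0 8 0 0 0" --pt "0 0 0 0 0 0" --pt "0 0 0 0 0 0"

```text
t: 12.05
tcp_pos: [0.448, -0.0579, 0.261]
ee_rot: [3.142, 0.0, 1.305]
wrist_force: [-0.9, -0.1, 1.3]
finger_gap: 0.6
```

```bash
python3 - <<'E'
from h import *
im,m=snap('wrist','w5');o=env.observe();print(o['tcp_pos'],o['ee_rot'],o['joint_positions'])
im,m=snap('side','s5')
cv2.imwrite('pics/s5c.png',cv2.resize(im[100:300,220:420,::-1],None,fx=3,fy=3,interpolation=cv2.INTER_CUBIC))
E
```

```text
[ 0.44819827 -0.05796975  0.26136601] [3.14088246e+00 6.62834214e-05 1.30459266e+00] [-3.80440428e-01 -2.87670018e-01  1.97996129e+00  1.52161619e-05
  1.44858826e+00 -1.14238637e-01]
```

View pics/w5.png

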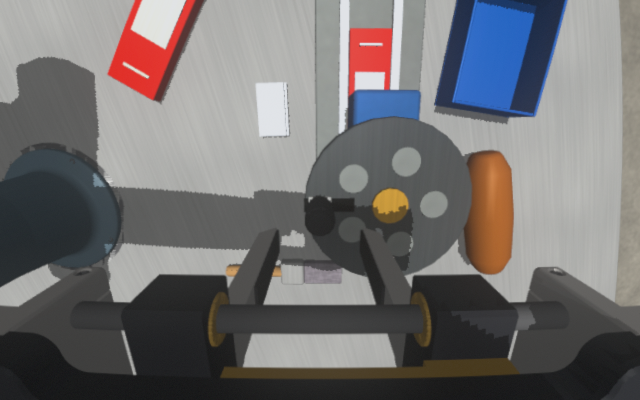

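View pics/s5c.png

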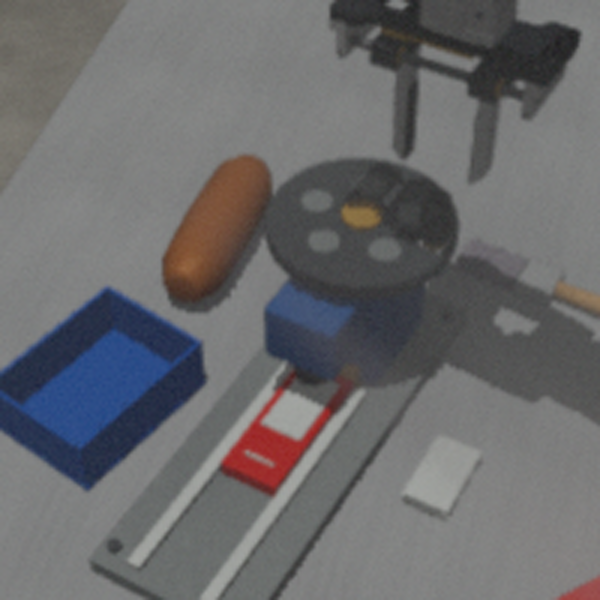

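```bash
python3 - <<'E'
from h import *
d=load('w5');im=d['im'][:,:,::-1]
cv2.imwrite('pics/w5h.png',cv2.resize(im[185:245,295:365],None,fx=10,fy=10,interpolation=cv2.INTER_CUBIC))
hsv=cv2.cvtColor(d['im'],cv2.COLOR_RGB2HSV)
m=(hsv[...,0]>10)&(hsv[...,0]<30)&(hsv[...,1]>110)&(hsv[...,2]>30);m[:,:365]=0;m[:,420:]=0;m[230:]=0
ys,xs=np.nonzero(m);print(xs.min(),xs.max(),ys.min(),ys.max());uv=((xs.min()+xs.max())/2,(ys.min()+ys.max())/2);print(uv,onz(d,[uv],.1815), proj(d,[[.4477,-.0565,.233],[.4477,-.0565,.187]]))
E
```

```text
372 408 188 222
(np.float64(390.0), np.float64(205.0)) [[ 0.51354652 -0.07354615  0.1815    ]] [[320.18760059 224.74919087]
 [320.02531243 207.61364147]]
```

View pics/w5h.png

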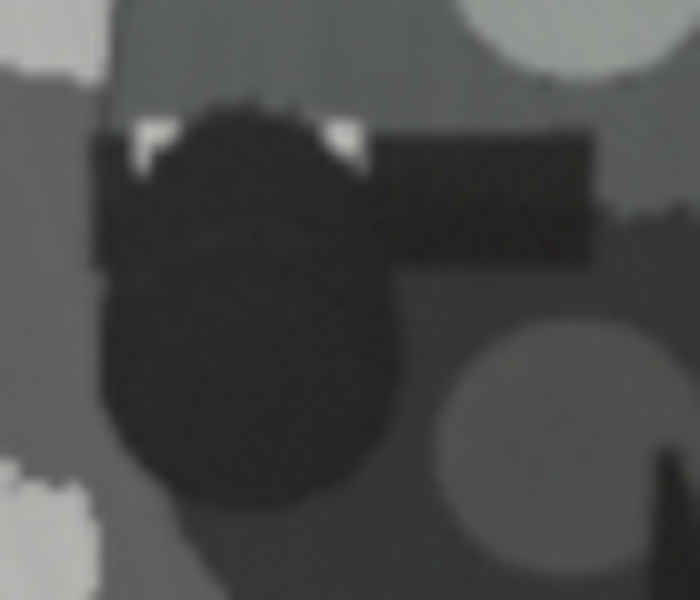

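```bash
python3 - <<'E'
from h import *
def dots(n,box,thr):
    d=load(n);g=cv2.cvtColor(d['im'],cv2.COLOR_RGB2GRAY);x0,y0,x1,y1=box
    hsv=cv2.cvtColor(d['im'],cv2.COLOR_RGB2HSV)
    m=((g>thr)).astype(np.uint8);mm=np.zeros_like(m);mm[y0:y1,x0:x1]=m[y0:y1,x0:x1]
    k,l,s,c=cv2.connectedComponentsWithStats(mm)
    for i in range(1,k):
        if 20<s[i][4]<900: print(n,c[i].round(1),s[i][4])
dots('w4',(275,95,375,200),105)
dots('w5',(335,140,450,230),105)
dots('top0',(340,180,398,235),95)
dots('side0',(315,155,368,195),95)
E
```

```text
w4 [370.8  98.3] 64
w4 [332.8 116. ] 471
w4 [291.7 130. ] 448
w4 [321.3 151.9] 681
w4 [357.6 151.8] 418
w4 [292.9 172.6] 387
w4 [332.3 185.1] 371
w5 [406.1 161.3] 697
w5 [353.1 178. ] 691
w5 [390.1 200.8] 672
w5 [433.6 204. ] 603
top0 [395.3 181.7] 21
top0 [372.1 188.4] 106
top0 [349.2 196.3] 113
top0 [367.  207.8] 202
top0 [387.5 207.7] 113
top0 [350.3 220.7] 119
top0 [374.2 228. ] 119
side0 [317.7 156.3] 26
side0 [363.2 157. ] 48
side0 [343.2 161. ] 39
side0 [325.1 166.4] 37
side0 [340.3 170.5] 83
side0 [355.8 170.9] 26
side0 [327.4 179.9] 36
side0 [347.7 182.7] 44
```

```bash
python3 - <<'E'
from h import *
w4,w5,t,s=[load(n) for n in('w4','w5','top0','side0')]
P={'A':[(332.8,116),(406.1,161.3),(349.2,196.3),(327.4,179.9)],'B':[(291.7,130),(353.1,178),(350.3,220.7),(347.7,182.7)],'C':[(357.6,151.8),(433.6,204),(372.1,188.4),(325.1,166.4)],'E':[(332.3,185.1),None,(387.5,207.7),(343.2,161)],'hub':[(321.4,152),(390,205),(367,207.9),(340.3,170.8)]}
for k,v in P.items():
    w=[x for x in zip([w4,w5,t,s],v) if x[1]]
    X=tri(*zip(*w)); print(k,X.round(4),[ (proj(d,[X])[0]-u).round(1).tolist() for d,u in w])
    print('   t,s',tri([t,s],v[2:]).round(4),'w4,t',tri([w4,t],[v[0],v[2]]).round(4),'w4 s',tri([w4,s],[v[0],v[3]]).round(4))
E
```

```text
A [ 0.5388 -0.0372  0.1757] [[0.4, 0.1], [0.7, 0.0], [-0.2, 0.1], [0.3, 0.1]]
   t,s [ 0.5394 -0.0377  0.1752] w4,t [ 0.5381 -0.0371  0.1804] w4 s [ 0.539  -0.0369  0.1761]
B [ 0.4862 -0.0399  0.1762] [[0.3, 0.1], [0.9, 0.4], [-0.4, 0.1], [0.3, 0.0]]
   t,s [ 0.4869 -0.0409  0.1752] w4,t [ 0.4861 -0.0401  0.1798] w4 s [ 0.4864 -0.0396  0.1766]
C [ 0.5578 -0.0866  0.1757] [[0.3, -0.1], [0.8, 0.2], [-0.1, 0.1], [0.3, 0.1]]
   t,s [ 0.5584 -0.0869  0.1756] w4,t [ 0.5568 -0.0859  0.1816] w4 s [ 0.5579 -0.0864  0.1762]
E [ 0.5167 -0.1195  0.1769] [[0.4, 0.2], [-0.2, 0.0], [0.1, -0.0]]
   t,s [ 0.5171 -0.1201  0.1763] w4,t [ 0.5164 -0.1191  0.179 ] w4 s [ 0.5167 -0.1189  0.1774]
hub [ 0.5142 -0.0747  0.1803] [[0.2, 0.1], [0.6, 0.6], [-0.3, 0.1], [0.2, 0.1]]
   t,s [ 0.5147 -0.0755  0.1798] w4,t [ 0.514  -0.0746  0.1836] w4 s [ 0.5143 -0.0745  0.1808]
```

apply_moves --pt "1 0 10 0 0 0" --pt "0 0 15 0 0 0" --pt "0 0 15 0 0 0" --pt "0 0 15 0 0 0" --pt "0 0 10 0 0 0" --pt "0 0 5 0 0 0" --pt "0 0 0 0 0 0" --pt "0 0 0 0 0 0" --squeeze 3

```text
t: 12.95
tcp_pos: [0.4483, -0.0567, 0.1912]
ee_rot: [3.141, 0.0, 1.305]
wrist_force: [-0.2, 0.3, 0.1]
finger_gap: 0.598
```

```bash
python3 - <<'E'
from h import *
im,m=snap('wrist','w6');o=env.observe();print(o['tcp_pos'],o['ee_rot'],o['wrist_force'])
cv2.imwrite('pics/w6c.png',cv2.resize(im[180:280,220:420,::-1],None,fx=4,fy=4,interpolation=cv2.INTER_CUBIC))
E
```

```text
[ 0.44844102 -0.05678509  0.19154587] [3.14033267e+00 1.43646012e-04 1.30498206e+00] [-0.22924426  0.62828296 -0.03590896]
```

View pics/w6c.png

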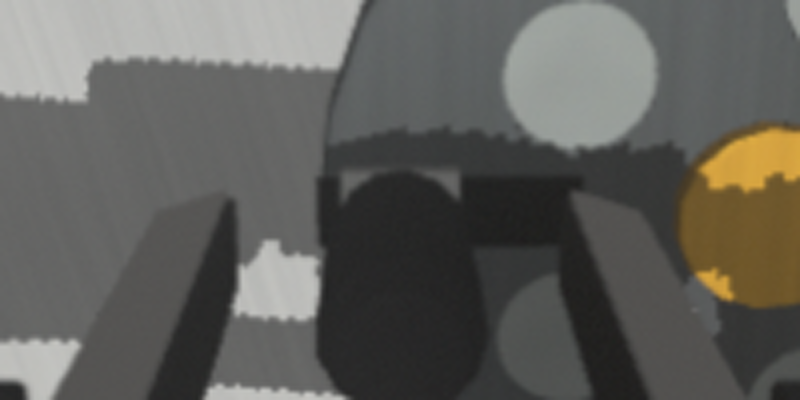

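apply_moves --pt "0 0 0 0 0 0" --pt "0 0 0 0 0 0" --pt "0 0 0 0 0 0" --pt "0 0 0 0 0 0" --pt "0 0 0 0 0 0" --pt "0 0 0 0 0 0" --jaw 1 --squeeze 3

```text
t: 13.6
tcp_pos: [0.4483, -0.0567, 0.1911]
ee_rot: [3.141, 0.0, 1.305]
wrist_force: [0.9, -0.6, 0.2]
finger_gap: 0.273
```

```bash
cat > trk.py <<'E'
from h import *
import sys
# usage: cmdx cmdy (mm, commanded offset so far, tool frame) r a0 a1 step [psi deg]
def table(cx,cy,r,a1,a0,step=5,psi=0):
    p=np.radians(psi);out=[]
    for a in np.arange(a0+step,a1+.01,step):
        t=np.radians(a);x=r*np.sin(t);y=r*(1-np.cos(t)); x,y=x*np.cos(p)-y*np.sin(p),x*np.sin(p)+y*np.cos(p)
        dx,dy=round(x-cx,1),round(y-cy,1);cx+=dx;cy+=dy;out.append([float(round(dx,1)),float(round(dy,1)),0,0,0,0])
    print(out,'cum',round(cx,1),round(cy,1))
S=np.array([.4483,-.0567]);Y=1.305
def chk(theta=None):
    o=env.observe();d=o['tcp_pos'][:2]-S
    ex=np.array([np.cos(Y),np.sin(Y)]);ey=np.array([np.sin(Y),-np.cos(Y)])
    x,y=d@ex*1000,d@ey*1000;f=o['wrist_force'];fx,fy=f[:2]@ex,f[:2]@ey
    th=np.degrees(np.arctan2(x,68.3-y));t=np.radians(th);rad=np.array([np.sin(t),-np.cos(t)]);tan=np.array([np.cos(t),np.sin(t)])
    print('tool xy',x.round(1),y.round(1),'th',th.round(1),'r',np.hypot(x,68.3-y).round(2),'Frad(out)',(rad@[fx,fy]).round(1),'Ftan',(tan@[fx,fy]).round(1),'z',o['tcp_pos'][2].round(4),'Fz',f[2].round(1),'gap',round(o['finger_gap'],3),'t',round(o['t'],2))
E
python3 -c "
from trk import *
table(0,0,68.3,15,0,3)
table(17.7,2.3,68.3,360,15)"
```

```text
[[3.6, 0.1, 0, 0, 0, 0], [3.5, 0.3, 0, 0, 0, 0], [3.6, 0.4, 0, 0, 0, 0], [3.5, 0.7, 0, 0, 0, 0], [3.5, 0.8, 0, 0, 0, 0]] cum 17.7 2.3
[[5.7, 1.8, 0, 0, 0, 0], [5.5, 2.3, 0, 0, 0, 0], [5.2, 2.8, 0, 0, 0, 0], [5.1, 3.2, 0, 0, 0, 0], [4.7, 3.6, 0, 0, 0, 0], [4.4, 4.0, 0, 0, 0, 0], [4.0, 4.4, 0, 0, 0, 0], [3.6, 4.7, 0, 0, 0, 0], [3.2, 5.0, 0, 0, 0, 0], [2.8, 5.3, 0, 0, 0, 0], [2.3, 5.5, 0, 0, 0, 0], [1.8, 5.7, 0, 0, 0, 0], [1.3, 5.8, 0, 0, 0, 0], [0.7, 5.9, 0, 0, 0, 0], [0.3, 6.0, 0, 0, 0, 0], [-0.3, 6.0, 0, 0, 0, 0], [-0.7, 5.9, 0, 0, 0, 0], [-1.3, 5.8, 0, 0, 0, 0], [-1.8, 5.7, 0, 0, 0, 0], [-2.3, 5.5, 0, 0, 0, 0], [-2.8, 5.2, 0, 0, 0, 0], [-3.2, 5.1, 0, 0, 0, 0], [-3.6, 4.7, 0, 0, 0, 0], [-4.0, 4.4, 0, 0, 0, 0], [-4.4, 4.0, 0, 0, 0, 0], [-4.7, 3.6, 0, 0, 0, 0], [-5.1, 3.2, 0, 0, 0, 0], [-5.2, 2.8, 0, 0, 0, 0], [-5.5, 2.3, 0, 0, 0, 0], [-5.7, 1.8, 0, 0, 0, 0], [-5.8, 1.3, 0, 0, 0, 0], [-5.9, 0.7, 0, 0, 0, 0], [-6.0, 0.3, 0, 0, 0, 0], [-6.0, -0.3, 0, 0, 0, 0], [-5.9, -0.7, 0, 0, 0, 0], [-5.8, -1.3, 0, 0, 0, 0], [-5.7, -1.8, 0, 0, 0, 0], [-5.5, -2.3, 0, 0, 0, 0], [-5.3, -2.8, 0, 0, 0, 0], [-5.0, -3.2, 0, 0, 0, 0], [-4.7, -3.6, 0, 0, 0, 0], [-4.4, -4.0, 0, 0, 0, 0], [-4.0, -4.4, 0, 0, 0, 0], [-3.6, -4.7, 0, 0, 0, 0], [-3.2, -5.0, 0, 0, 0, 0], [-2.8, -5.3, 0, 0, 0, 0], [-2.3, -5.5, 0, 0, 0, 0], [-1.8, -5.7, 0, 0, 0, 0], [-1.3, -5.8, 0, 0, 0, 0], [-0.7, -5.9, 0, 0, 0, 0], [-0.3, -6.0, 0, 0, 0, 0], [0.3, -6.0, 0, 0, 0, 0], [0.7, -5.9, 0, 0, 0, 0], [1.3, -5.8, 0, 0, 0, 0], [1.8, -5.7, 0, 0, 0, 0], [2.3, -5.5, 0, 0, 0, 0], [2.8, -5.2, 0, 0, 0, 0], [3.2, -5.1, 0, 0, 0, 0], [3.6, -4.7, 0, 0, 0, 0], [4.0, -4.4, 0, 0, 0, 0], [4.4, -4.0, 0, 0, 0, 0], [4.7, -3.6, 0, 0, 0, 0], [5.0, -3.2, 0, 0, 0, 0], [5.3, -2.8, 0, 0, 0, 0], [5.5, -2.3, 0, 0, 0, 0], [5.7, -1.8, 0, 0, 0, 0], [5.8, -1.3, 0, 0, 0, 0], [5.9, -0.7, 0, 0, 0, 0], [6.0, -0.3, 0, 0, 0, 0]] cum -0.0 -0.0
```

apply_moves --pt "0 0 0 0 0 0" --pt "0 0 0 0 0 0" --squeeze 30

```text
t: 13.8
tcp_pos: [0.4482, -0.0567, 0.191]
ee_rot: [3.141, 0.0, 1.305]
wrist_force: [1.5, -0.8, 0.3]
finger_gap: 0.264
```

```bash
python3 -c "
from trk import *
chk();print(env.observe()['wrist_force'])"
```

```text
tool xy -0.0 -0.1 th -0.0 r 68.38 Frad(out) -1.7 Ftan -0.3 z 0.191 Fz 0.3 gap 0.264 t 13.8
[ 1.52859016 -0.76149956  0.33698577]
```

apply_moves --pt "3.6 0.1 0 0 0 0" --pt "3.5 0.3 0 0 0 0" --pt "3.6 0.4 0 0 0 0" --pt "3.5 0.7 0 0 0 0" --pt "3.5 0.8 0 0 0 0"

```text
t: 14.3
tcp_pos: [0.455, -0.04, 0.191]
ee_rot: [3.142, 0.0, 1.305]
wrist_force: [-1.4, -4.0, 2.2]
finger_gap: 0.263
```

```bash
python3 -c "
from trk import *
chk()"
```

```text
tool xy 17.9 2.1 th 15.1 r 68.61 Frad(out) -0.8 Ftan -4.1 z 0.191 Fz 2.2 gap 0.263 t 14.3
```

apply_moves --pt "5.7 1.8 0 0 0 0" --pt "5.5 2.3 0 0 0 0" --pt "5.2 2.8 0 0 0 0" --pt "5.1 3.2 0 0 0 0"

```text
t: 14.7
tcp_pos: [0.4704, -0.0216, 0.191]
ee_rot: [-3.141, -0.0, 1.305]
wrist_force: [-1.7, -3.1, 3.4]
finger_gap: 0.259
```

```bash
python3 -c "
from trk import *
chk()"
```

```text
tool xy 39.7 12.1 th 35.2 r 68.84 Frad(out) -1.3 Ftan -3.2 z 0.191 Fz 3.4 gap 0.259 t 14.7
```

apply_moves --pt "4.7 3.6 0 0 0 0" --pt "4.4 4.0 0 0 0 0" --pt "4.0 4.4 0 0 0 0" --pt "3.6 4.7 0 0 0 0"

```text
t: 15.1
tcp_pos: [0.491, -0.0097, 0.191]
ee_rot: [-3.141, -0.001, 1.305]
wrist_force: [-5.3, -2.0, 4.9]
finger_gap: 0.268
```

```bash
python3 -c "
from trk import *
chk()"
```

```text
tool xy 56.5 28.8 th 55.1 r 68.95 Frad(out) -0.1 Ftan -5.6 z 0.191 Fz 4.9 gap 0.268 t 15.1
```

apply_moves --pt "3.2 5.0 0 0 0 0" --pt "2.8 5.3 0 0 0 0" --pt "2.3 5.5 0 0 0 0" --pt "1.8 5.7 0 0 0 0"

```text
t: 15.5
tcp_pos: [0.5142, -0.0053, 0.1909]
ee_rot: [-3.14, -0.001, 1.305]
wrist_force: [-4.4, -0.9, 6.2]
finger_gap: 0.263
```

```bash
python3 -c "
from trk import *
chk()"
```

```text
tool xy 66.9 50.1 th 74.8 r 69.36 Frad(out) -0.9 Ftan -4.4 z 0.1909 Fz 6.2 gap 0.263 t 15.5
```

apply_moves --pt "1.3 5.8 -0.1 0 0 0" --pt "0.7 5.9 -0.1 0 0 0" --pt "0.3 6.0 -0.1 0 0 0" --pt "-0.3 6.0 -0.1 0 0 0"

```text
t: 15.9
tcp_pos: [0.5373, -0.009, 0.191]
ee_rot: [-3.139, -0.003, 1.305]
wrist_force: [-4.2, 2.3, 4.9]
finger_gap: 0.26
```

```bash
python3 -c "
from trk import *
chk()"
```

```text
tool xy 69.4 73.3 th 94.1 r 69.62 Frad(out) 0.8 Ftan -4.7 z 0.191 Fz 4.9 gap 0.26 t 15.9
```

apply_moves --pt "-0.7 5.9 -0.1 0 0 0" --pt "-1.3 5.8 -0.1 0 0 0" --pt "-1.8 5.7 -0.1 0 0 0" --pt "-2.3 5.5 -0.1 0 0 0"

```text
t: 16.3
tcp_pos: [0.5577, -0.0201, 0.191]
ee_rot: [-3.138, -0.004, 1.305]
wrist_force: [-3.2, 5.0, 4.7]
finger_gap: 0.262
```

```bash
python3 -c "
from trk import *
chk()"
```

```text
tool xy 64.0 95.9 th 113.4 r 69.76 Frad(out) 1.9 Ftan -5.6 z 0.191 Fz 4.7 gap 0.262 t 16.3
```

apply_moves --pt "-2.8 5.2 -0.1 0 0 0" --pt "-3.2 5.1 -0.1 0 0 0" --pt "-3.6 4.7 -0.1 0 0 0" --pt "-4.0 4.4 -0.1 0 0 0"

```text
t: 16.7
tcp_pos: [0.5732, -0.0376, 0.191]
ee_rot: [-3.139, -0.006, 1.305]
wrist_force: [-1.5, 6.3, 1.7]
finger_gap: 0.264
```

```bash
python3 -c "
from trk import *
chk();print(env.observe()['ee_rot'],env.observe()['tcp_pos'])"
```

```text
tool xy 51.2 115.5 th 132.7 r 69.68 Frad(out) 2.1 Ftan -6.2 z 0.191 Fz 1.7 gap 0.264 t 16.7
[-3.13881706 -0.00636452  1.30514305] [ 0.57322805 -0.03761185  0.19104843]
```

```bash
python3 -c "
from trk import *
table(48.3,116.6,68.65,360,135)"
```

```text
[[-4.2, 4.6, 0, 0, 0, 0], [-4.7, 3.7, 0, 0, 0, 0], [-5.1, 3.2, 0, 0, 0, 0], [-5.3, 2.8, 0, 0, 0, 0], [-5.5, 2.3, 0, 0, 0, 0], [-5.7, 1.8, 0, 0, 0, 0], [-5.9, 1.3, 0, 0, 0, 0], [-5.9, 0.7, 0, 0, 0, 0], [-6.0, 0.3, 0, 0, 0, 0], [-6.0, -0.3, 0, 0, 0, 0], [-5.9, -0.7, 0, 0, 0, 0], [-5.9, -1.3, 0, 0, 0, 0], [-5.7, -1.8, 0, 0, 0, 0], [-5.5, -2.3, 0, 0, 0, 0], [-5.3, -2.8, 0, 0, 0, 0], [-5.1, -3.2, 0, 0, 0, 0], [-4.7, -3.7, 0, 0, 0, 0], [-4.4, -4.0, 0, 0, 0, 0], [-4.1, -4.4, 0, 0, 0, 0], [-3.6, -4.8, 0, 0, 0, 0], [-3.3, -5.0, 0, 0, 0, 0], [-2.7, -5.3, 0, 0, 0, 0], [-2.3, -5.6, 0, 0, 0, 0], [-1.8, -5.7, 0, 0, 0, 0], [-1.3, -5.8, 0, 0, 0, 0], [-0.8, -6.0, 0, 0, 0, 0], [-0.2, -5.9, 0, 0, 0, 0], [0.2, -6.0, 0, 0, 0, 0], [0.8, -6.0, 0, 0, 0, 0], [1.3, -5.8, 0, 0, 0, 0], [1.8, -5.7, 0, 0, 0, 0], [2.3, -5.6, 0, 0, 0, 0], [2.7, -5.3, 0, 0, 0, 0], [3.3, -5.0, 0, 0, 0, 0], [3.6, -4.8, 0, 0, 0, 0], [4.1, -4.4, 0, 0, 0, 0], [4.4, -4.0, 0, 0, 0, 0], [4.7, -3.7, 0, 0, 0, 0], [5.1, -3.2, 0, 0, 0, 0], [5.3, -2.8, 0, 0, 0, 0], [5.5, -2.3, 0, 0, 0, 0], [5.7, -1.8, 0, 0, 0, 0], [5.9, -1.3, 0, 0, 0, 0], [5.9, -0.7, 0, 0, 0, 0], [6.0, -0.3, 0, 0, 0, 0]] cum -0.0 -0.0
```

apply_moves --pt "-4.2 4.6 0 0 0 0" --pt "-4.7 3.7 0 0 0 0" --pt "-5.1 3.2 0 0 0 0" --pt "-5.3 2.8 0 0 0 0"

```text
t: 17.1
tcp_pos: [0.5824, -0.0596, 0.1911]
ee_rot: [-3.14, -0.008, 1.305]
wrist_force: [0.2, 7.1, 1.5]
finger_gap: 0.263
```

```bash
python3 -c "
from trk import *
chk();print(env.observe()['ee_rot'],env.observe()['tcp_pos'])"
```

```text
tool xy 32.4 130.2 th 152.3 r 69.88 Frad(out) 1.7 Ftan -6.9 z 0.1911 Fz 1.5 gap 0.263 t 17.1
[-3.14005024 -0.00755849  1.30515412] [ 0.58244573 -0.05960656  0.19105353]
```

apply_moves --pt "-5.5 2.3 0 0 0 0" --pt "-5.7 1.8 0 0 0 0" --pt "-5.9 1.3 0 0 0 0" --pt "-5.9 0.7 0 0 0 0"

```text
t: 17.5
tcp_pos: [0.5833, -0.084, 0.1911]
ee_rot: [3.14, -0.007, 1.305]
wrist_force: [4.5, 6.1, -0.6]
finger_gap: 0.262
```

```bash
python3 -c "
from trk import *
chk();print(env.observe()['ee_rot'],env.observe()['tcp_pos'])"
```

```text
tool xy 9.2 137.4 th 172.5 r 69.73 Frad(out) 3.7 Ftan -6.6 z 0.1911 Fz -0.6 gap 0.262 t 17.5
[ 3.1397694  -0.00691618  1.30521414] [ 0.58330734 -0.0839623   0.19112406]
```

apply_moves --pt "-6 0.6 0 0 0 0" --pt "-6 -0.1 0 0 0 0" --pt "-5.9 -0.6 0 0 0 0" --pt "-5.9 -1.2 0 0 0 0"

```text
t: 17.9
tcp_pos: [0.5751, -0.1087, 0.1911]
ee_rot: [3.14, -0.002, 1.305]
wrist_force: [4.7, -0.3, -2.6]
finger_gap: 0.268
```

```bash
python3 -c "
from trk import *
chk();print(env.observe()['ee_rot'],env.observe()['tcp_pos'])
print(68.65*np.sin(np.radians(195)),68.65*(1-np.cos(np.radians(195)))+.7)
table(-17.8,135.7,69,360,195)
"
```

```text
tool xy -16.8 136.0 th -166.0 r 69.72 Frad(out) 4.3 Ftan -2.1 z 0.1911 Fz -2.6 gap 0.268 t 17.9
[ 3.14030707e+00 -2.23638126e-03  1.30534426e+00] [ 0.57505695 -0.10867018  0.19113802]
-17.767927446288056 135.66080797474453
[[-5.8, -1.9, 0, 0, 0, 0], [-5.6, -2.3, 0, 0, 0, 0], [-5.3, -2.7, 0, 0, 0, 0], [-5.1, -3.3, 0, 0, 0, 0], [-4.8, -3.6, 0, 0, 0, 0], [-4.4, -4.1, 0, 0, 0, 0], [-4.1, -4.4, 0, 0, 0, 0], [-3.6, -4.8, 0, 0, 0, 0], [-3.3, -5.1, 0, 0, 0, 0], [-2.7, -5.3, 0, 0, 0, 0], [-2.3, -5.6, 0, 0, 0, 0], [-1.8, -5.7, 0, 0, 0, 0], [-1.4, -5.9, 0, 0, 0, 0], [-0.7, -6.0, 0, 0, 0, 0], [-0.3, -6.0, 0, 0, 0, 0], [0.3, -6.0, 0, 0, 0, 0], [0.7, -6.0, 0, 0, 0, 0], [1.4, -5.9, 0, 0, 0, 0], [1.8, -5.7, 0, 0, 0, 0], [2.3, -5.6, 0, 0, 0, 0], [2.7, -5.3, 0, 0, 0, 0], [3.3, -5.1, 0, 0, 0, 0], [3.6, -4.8, 0, 0, 0, 0], [4.1, -4.4, 0, 0, 0, 0], [4.4, -4.1, 0, 0, 0, 0], [4.8, -3.6, 0, 0, 0, 0], [5.1, -3.3, 0, 0, 0, 0], [5.3, -2.7, 0, 0, 0, 0], [5.6, -2.3, 0, 0, 0, 0], [5.7, -1.8, 0, 0, 0, 0], [5.9, -1.4, 0, 0, 0, 0], [6.0, -0.7, 0, 0, 0, 0], [6.0, -0.3, 0, 0, 0, 0]] cum -0.0 -0.0
```

```bash
cat > fit.py <<'E'
from trk import *
from scipy.optimize import least_squares
P=[(0,0,-1.7),(17.9,2.1,-.8),(39.7,12.1,-1.3),(56.5,28.8,-.1),(66.9,50.1,-.9),(69.4,73.3,.8),(64,95.9,1.9),(51.2,115.5,2.1),(32.4,130.2,1.7),(9.2,137.4,3.7),(-16.8,136,4.3)]
def fit(P):
    P=np.array(P,float)
    f=lambda q:np.hypot(P[:,0]-q[0],P[:,1]-q[1])+P[:,2]/5-q[2]
    s=least_squares(f,[0,68.3,68.3]);print(s.x.round(2),s.fun.round(2));return s.x
if __name__=='__main__': fit(P)
E
python3 fit.py
```

```text
[ 0.2  69.43 69.33] [-0.24  0.13  0.03  0.08 -0.07  0.14  0.12 -0.18 -0.22 -0.03  0.24]
```

```bash
python3 -c "
from trk import *
table(-17.8,135.7,69.4,360,195)
"
```

```text
[[-5.9, -1.1, 0, 0, 0, 0], [-5.6, -2.3, 0, 0, 0, 0], [-5.4, -2.8, 0, 0, 0, 0], [-5.1, -3.3, 0, 0, 0, 0], [-4.8, -3.6, 0, 0, 0, 0], [-4.5, -4.1, 0, 0, 0, 0], [-4.1, -4.5, 0, 0, 0, 0], [-3.6, -4.8, 0, 0, 0, 0], [-3.3, -5.1, 0, 0, 0, 0], [-2.8, -5.4, 0, 0, 0, 0], [-2.3, -5.6, 0, 0, 0, 0], [-1.8, -5.7, 0, 0, 0, 0], [-1.3, -5.9, 0, 0, 0, 0], [-0.8, -6.1, 0, 0, 0, 0], [-0.3, -6.0, 0, 0, 0, 0], [0.3, -6.0, 0, 0, 0, 0], [0.8, -6.1, 0, 0, 0, 0], [1.3, -5.9, 0, 0, 0, 0], [1.8, -5.7, 0, 0, 0, 0], [2.3, -5.6, 0, 0, 0, 0], [2.8, -5.4, 0, 0, 0, 0], [3.3, -5.1, 0, 0, 0, 0], [3.6, -4.8, 0, 0, 0, 0], [4.1, -4.5, 0, 0, 0, 0], [4.5, -4.1, 0, 0, 0, 0], [4.8, -3.6, 0, 0, 0, 0], [5.1, -3.3, 0, 0, 0, 0], [5.4, -2.8, 0, 0, 0, 0], [5.6, -2.3, 0, 0, 0, 0], [5.7, -1.8, 0, 0, 0, 0], [5.9, -1.3, 0, 0, 0, 0], [6.1, -0.8, 0, 0, 0, 0], [6.0, -0.3, 0, 0, 0, 0]] cum -0.0 -0.0
```

apply_moves --pt "-5.9 -1.1 0 0 0 0" --pt "-5.6 -2.3 0 0 0 0" --pt "-5.4 -2.8 0 0 0 0"

```text
t: 18.2
tcp_pos: [0.5631, -0.1245, 0.1912]
ee_rot: [-3.14, 0.0, 1.305]
wrist_force: [2.8, -1.5, -5.5]
finger_gap: 0.263
```

```bash
python3 -c "
from trk import *
chk();print(env.observe()['ee_rot'],env.observe()['tcp_pos'])
"
```

```text
tool xy -35.3 128.6 th -149.7 r 69.82 Frad(out) 3.0 Ftan -1.0 z 0.1912 Fz -5.5 gap 0.263 t 18.2
[-3.14033397e+00  3.47918818e-06  1.30472552e+00] [ 0.56307681 -0.12450271  0.19122511]
```

apply_moves --pt "-5.3 -3.0 0.1 0 0 0" --pt "-4.9 -3.5 0.1 0 0 0" --pt "-4.5 -4.1 0.1 0 0 0" --pt "-4.1 -4.5 0.1 0 0 0"

```text
t: 18.6
tcp_pos: [0.5436, -0.1382, 0.1912]
ee_rot: [-3.141, -0.001, 1.305]
wrist_force: [3.5, 0.6, -7.4]
finger_gap: 0.268
```

```bash
python3 -c "
from trk import *
chk();print(env.observe()['ee_rot'],env.observe()['tcp_pos'])
"
```

```text
tool xy -53.6 113.3 th -130.0 r 70.02 Frad(out) 0.9 Ftan -3.4 z 0.1912 Fz -7.4 gap 0.268 t 18.6
[-3.14066694e+00 -5.57460742e-04  1.30496129e+00] [ 0.54356544 -0.13820624  0.19123097]
```

apply_moves --pt "-3.6 -4.8 0.2 0 0 0" --pt "-3.3 -5.1 0.2 0 0 0" --pt "-2.8 -5.4 0.2 0 0 0" --pt "-2.3 -5.6 0.2 0 0 0"

```text
t: 19.0
tcp_pos: [0.5207, -0.1444, 0.1912]
ee_rot: [3.141, -0.0, 1.305]
wrist_force: [3.3, 1.9, -5.0]
finger_gap: 0.265
```

```bash
python3 -c "
from trk import *
chk();print(env.observe()['ee_rot'],env.observe()['tcp_pos'])
"
```

```text
tool xy -65.6 92.9 th -110.6 r 70.04 Frad(out) -1.6 Ftan -3.5 z 0.1912 Fz -5.0 gap 0.265 t 19.0
[ 3.14100946e+00 -2.58845920e-04  1.30500047e+00] [ 0.52070459 -0.14437676  0.19117346]
```

apply_moves --pt "-1.7 -5.7 0.2 0 0 0" --pt "-1.2 -5.9 0.2 0 0 0" --pt "-0.7 -6.1 0.1 0 0 0" --pt "-0.2 -6.0 0.1 0 0 0"

```text
t: 19.4
tcp_pos: [0.4972, -0.1422, 0.1911]
ee_rot: [3.14, 0.001, 1.305]
wrist_force: [4.9, 0.9, -1.4]
finger_gap: 0.264
```

```bash
python3 -c "
from trk import *
chk();print(env.observe()['ee_rot'],env.observe()['tcp_pos'])
"
```

```text
tool xy -69.6 69.7 th -91.1 r 69.62 Frad(out) -2.0 Ftan -4.6 z 0.1911 Fz -1.4 gap 0.264 t 19.4
[3.13954145e+00 6.88179474e-04 1.30491892e+00] [ 0.49724671 -0.14216855  0.19111938]
```

apply_moves --pt "0.5 -6.0 0 0 0 0" --pt "0.9 -6.1 0 0 0 0" --pt "1.4 -5.9 0 0 0 0" --pt "1.8 -5.7 0 0 0 0"

```text
t: 19.8
tcp_pos: [0.4755, -0.1316, 0.1911]
ee_rot: [3.14, 0.001, 1.305]
wrist_force: [4.3, -2.2, 1.0]
finger_gap: 0.265
```

```bash
python3 -c "
from trk import *
chk();print(env.observe()['ee_rot'],env.observe()['tcp_pos'])
"
```

```text
tool xy -65.1 45.9 th -71.0 r 68.83 Frad(out) -0.6 Ftan -4.8 z 0.1911 Fz 1.0 gap 0.265 t 19.8
[3.13989809e+00 1.25413400e-03 1.30492773e+00] [ 0.47548286 -0.13155355  0.19105912]
```

apply_moves --pt "2.3 -5.6 0 0 0 0" --pt "2.8 -5.4 0 0 0 0" --pt "3.3 -5.1 0 0 0 0" --pt "3.6 -4.8 0 0 0 0"

```text
t: 20.2
tcp_pos: [0.4584, -0.1142, 0.191]
ee_rot: [3.141, 0.001, 1.305]
wrist_force: [3.0, -3.3, 4.5]
finger_gap: 0.261
```

```bash
python3 -c "
from trk import *
chk();print(env.observe()['ee_rot'],env.observe()['tcp_pos'])
import fit
fit.fit(fit.P+[(-35.3,128.6,3),(-53.6,113.3,.9),(-65.6,92.9,-1.6),(-69.6,69.7,-2),(-65.1,45.9,-.6)])
"
```

```text
tool xy -52.9 24.9 th -50.6 r 68.43 Frad(out) -0.5 Ftan -4.4 z 0.191 Fz 4.5 gap 0.261 t 20.2
[3.14053557e+00 1.11141554e-03 1.30497861e+00] [ 0.45839461 -0.11423506  0.19097533]
[ 0.13 69.47 69.38] [-0.25  0.14  0.05  0.11 -0.04  0.16  0.12 -0.21 -0.27 -0.11  0.13  0.15
  0.14  0.08 -0.05 -0.14]
```

apply_moves --pt "4.1 -4.5 -0.1 0 0 0" --pt "4.5 -4.1 -0.1 0 0 0" --pt "4.8 -3.6 -0.1 0 0 0" --pt "5.1 -3.3 -0.1 0 0 0"

```text
t: 20.6
tcp_pos: [0.4481, -0.0919, 0.1909]
ee_rot: [-3.142, 0.001, 1.305]
wrist_force: [2.1, -4.1, 6.1]
finger_gap: 0.264
```

```bash
python3 -c "
from trk import *
chk();print(env.observe()['ee_rot'],env.observe()['tcp_pos'])
"
```

```text
tool xy -34.1 9.0 th -29.9 r 68.35 Frad(out) -1.0 Ftan -4.5 z 0.1909 Fz 6.1 gap 0.264 t 20.6
[-3.14151754e+00  7.73023055e-04  1.30511205e+00] [ 0.44808063 -0.09194237  0.19093712]
```

apply_moves --pt "5.4 -2.8 -0.1 0 0 0" --pt "5.6 -2.3 -0.1 0 0 0" --pt "5.7 -1.7 -0.1 0 0 0" --pt "5.9 -1.3 0 0 0 0"

```text
t: 21.0
tcp_pos: [0.4462, -0.0678, 0.191]
ee_rot: [-3.141, 0.001, 1.305]
wrist_force: [1.3, -4.1, 5.4]
finger_gap: 0.263
```

```bash
python3 -c "
from trk import *
chk();print(env.observe()['ee_rot'],env.observe()['tcp_pos'])
"
```

```text
tool xy -11.3 0.9 th -9.5 r 68.38 Frad(out) -1.7 Ftan -3.9 z 0.191 Fz 5.4 gap 0.263 t 21.0
[-3.14082000e+00  5.12554386e-04  1.30512292e+00] [ 0.44616251 -0.0678133   0.19096776]
```

apply_moves --pt "4 -0.4 0 0 0 0" --pt "4 -0.2 0 0 0 0" --pt "2 0 0 0 0 0" --pt "0 0 0 0 0 0"

```text
t: 21.4
tcp_pos: [0.4481, -0.0576, 0.1909]
ee_rot: [-3.14, -0.0, 1.306]
wrist_force: [0.0, -2.5, 6.0]
finger_gap: 0.263
```

```bash
python3 -c "
from trk import *
chk();print(env.observe()['ee_rot'],env.observe()['tcp_pos'])
"
```

```text
tool xy -0.9 0.0 th -0.8 r 68.3 Frad(out) -0.7 Ftan -2.4 z 0.1909 Fz 6.0 gap 0.263 t 21.4
[-3.13974121e+00 -4.66093251e-04  1.30553747e+00] [ 0.44806638 -0.05759244  0.19092926]
```

apply_moves --pt "0.5 0 -0.1 0 0 0" --pt "0 0 0 0 0 0"

```text
t: 21.6
tcp_pos: [0.4481, -0.0574, 0.191]
ee_rot: [-3.14, 0.0, 1.305]
wrist_force: [-0.1, -4.0, 5.9]
finger_gap: 0.265
```

```bash
cat > cmpd.py <<'E'
from trk import *
def dots(n,box=(250,100,460,240),thr=105):
    d=load(n);g=cv2.cvtColor(d['im'],cv2.COLOR_RGB2GRAY);x0,y0,x1,y1=box
    hsv=cv2.cvtColor(d['im'],cv2.COLOR_RGB2HSV)
    m=((g>thr)&(hsv[...,1]<60)).astype(np.uint8);mm=np.zeros_like(m);mm[y0:y1,x0:x1]=m[y0:y1,x0:x1]
    k,l,s,c=cv2.connectedComponentsWithStats(mm)
    out=[]
    for i in range(1,k):
        if 300<s[i][4]<2000 and abs(s[i][2]/s[i][3]-1)<.3: X=onz(d,[c[i]],.176)[0];print(n,c[i].round(1),s[i][4],X.round(4), 'ang about hub',np.degrees(np.arctan2(X[1]+.0747,X[0]-.5142)).round(2))
E
python3 -c "
from cmpd import *
chk()
im,m=snap('wrist','w7')
chk()
for n in('w6','w7'): print(n,load(n)['pose'][:3,3].round(4));dots(n)
cv2.imwrite('pics/w67.png',np.vstack([load(n)['im'][90:280,160:480,::-1] for n in('w6','w7')]).repeat(1,0))
"
```

```text
tool xy -0.7 0.0 th -0.6 r 68.3 Frad(out) -0.9 Ftan -3.9 z 0.191 Fz 5.9 gap 0.265 t 21.6
tool xy -0.8 -0.0 th -0.7 r 68.32 Frad(out) 0.1 Ftan -3.7 z 0.1909 Fz 6.1 gap 0.261 t 21.65
w6 [0.4676 0.02   0.3696]
w6 [435.2 176.1] 1218 [ 0.5379 -0.0368  0.176 ] ang about hub 58.01
w6 [364.5 198.1] 1190 [ 0.4855 -0.0393  0.176 ] ang about hub 129.05
w7 [0.4678 0.0192 0.3693]
w7 [434.9 175. ] 1216 [ 0.5374 -0.0365  0.176 ] ang about hub 58.76
w7 [364.2 198. ] 1175 [ 0.485  -0.0398  0.176 ] ang about hub 129.87
```

View pics/w67.png

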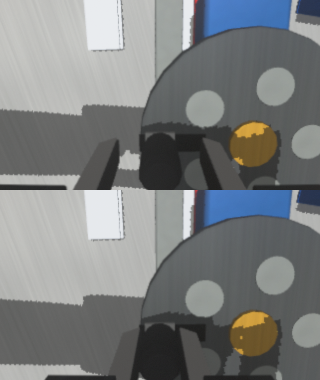

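apply_moves --pt "0.4 0 -0.2 0 0 0" --pt "0.4 0 -0.2 0 0 0" --pt "0 0 0 0 0 0"

```text
t: 21.95
tcp_pos: [0.4483, -0.0567, 0.1909]
ee_rot: [-3.14, -0.0, 1.305]
wrist_force: [-0.9, -3.6, 4.2]
finger_gap: 0.263
```

```bash
python3 -c "
from cmpd import *
chk()
im,m=snap('wrist','w8')
for n in('w6','w8'): print(n,load(n)['pose'][:3,3].round(4));dots(n)
"
```

```text
tool xy -0.1 -0.0 th -0.0 r 68.32 Frad(out) -0.1 Ftan -3.7 z 0.1909 Fz 4.2 gap 0.263 t 21.95
w6 [0.4676 0.02   0.3696]
w6 [435.2 176.1] 1218 [ 0.5379 -0.0368  0.176 ] ang about hub 58.01
w6 [364.5 198.1] 1190 [ 0.4855 -0.0393  0.176 ] ang about hub 129.05
w8 [0.468  0.0199 0.3694]
w8 [435.3 176. ] 1210 [ 0.5377 -0.0366  0.176 ] ang about hub 58.28
w8 [364.5 198.3] 1175 [ 0.4853 -0.0394  0.176 ] ang about hub 129.23
```

apply_moves --pt "0 0 0 0 0 0" --pt "0 0 0 0 0 0" --pt "0 0 0 0 0 0" --pt "0 0 0 0 0 0" --pt "0 0 0 0 0 0" --jaw -0.2

```text
t: 22.5
tcp_pos: [0.4487, -0.0569, 0.1912]
ee_rot: [-3.141, -0.0, 1.305]
wrist_force: [0.0, 0.1, -0.2]
finger_gap: 0.601
```

apply_moves --pt "0 0 -5 0 0 0" --pt "0 0 -15 0 0 0" --pt "0 0 -25 0 0 0" --pt "0 0 -35 0 0 0" --pt "0 0 -35 0 0 0" --pt "0 0 -30 0 0 0" --pt "-20 15 -10 0 0 0" --pt "-30 25 0 0 0 0" --pt "-14 28 0 0 0 0" --pt "0 0 0 0 0 0" --pt "0 0 0 0 0 0"

```text
t: 23.6
tcp_pos: [0.4975, -0.1368, 0.3463]
ee_rot: [-3.141, -0.001, 1.304]
wrist_force: [0.1, -0.3, -0.9]
finger_gap: 0.6
```

```bash
python3 -c "
from cmpd import *
im,m=snap('wrist','w9')
o=env.observe();print(o['tcp_pos'],o['ee_rot'],o['wrist_force'])
for n in('w4','w9'): print(n,load(n)['pose'][:3,3].round(4));dots(n,(270,90,400,215),100)
im,m=snap('side','s9')
cv2.imwrite('pics/s9c.png',cv2.resize(im[110:310,220:420,::-1],None,fx=3,fy=3,interpolation=cv2.INTER_CUBIC))
"
```

```text
[ 0.49735467 -0.13632101  0.34654894] [-3.14112986e+00 -3.11864082e-04  1.30518198e+00] [-0.53025503 -0.1466953  -0.00259577]
w4 [ 0.5234 -0.0414  0.5243]
w4 [332.9 116. ] 488 [ 0.5384 -0.037   0.176 ] ang about hub 57.25
w4 [291.6 130. ] 463 [ 0.4857 -0.0397  0.176 ] ang about hub 129.14
w4 [357.6 151.8] 431 [ 0.5573 -0.0865  0.176 ] ang about hub -15.28
w4 [292.9 172.7] 396 [ 0.4721 -0.0906  0.176 ] ang about hub -159.24
w4 [332.4 185.2] 378 [ 0.5164 -0.1194  0.176 ] ang about hub -87.14
w9 [ 0.5172 -0.0602  0.5247]
w9 [331.5  99.8] 460 [ 0.5379 -0.0381  0.176 ] ang about hub 57.05
w9 [289.9 113.5] 480 [ 0.4856 -0.0401  0.176 ] ang about hub 129.55
w9 [356.7 135.2] 450 [ 0.5573 -0.0862  0.176 ] ang about hub -14.98
w9 [291.4 157.3] 418 [ 0.4722 -0.0909  0.176 ] ang about hub -158.85
w9 [331.4 169.9] 404 [ 0.5165 -0.1196  0.176 ] ang about hub -87.09
```

View pics/s9c.png

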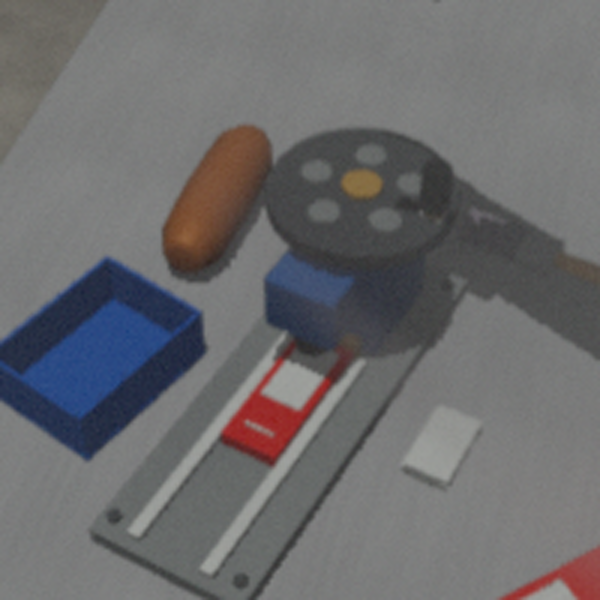

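View pics/w9.png

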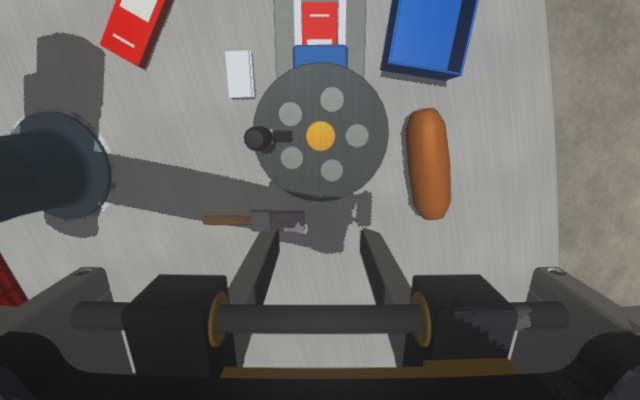

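```bash
python3 -c "
from h import *
for n in ('s5','s9'):
    d=load(n);h=cv2.cvtColor(d['im'],cv2.COLOR_RGB2HSV);m=((h[...,0]<8)|(h[...,0]>172))&(h[...,1]>130)&(h[...,2]>70)
    m[:220]=0;m[275:]=0;m[:,:280]=0;m[:,345:]=0
    ys,xs=np.nonzero(m);print(n,xs.mean(),ys.mean(),len(xs),xs.min(),ys.max())
    for nm,lo,hi in(('bin',(100,100,40),(125,255,255)),('loaf',(5,100,40),(18,255,255))):
        q=cv2.inRange(h,lo,hi);q[:,:200]=0;q[270:]=0;q[:130]=0; q[:,315:]=0;y,x=np.nonzero(q);print(nm,x.mean().round(1),y.mean().round(1))
d=load('s9');X=onz(d,[(293.8,252),(310.5,261.5)],.036);print(X)
rel=X[:,:2].mean(0)-[.529,-.018];print(rel@[.264,.9646])
"
```

```text
s5 309.14009661835746 250.17874396135267 414 294 263
bin 252.9 227.7
loaf 290.9 175.0
s9 309.02153110047846 250.26076555023923 418 294 264
bin 252.9 227.7
loaf 290.9 175.1
[[0.59191506 0.10503046 0.036     ]
 [0.54163269 0.12329855 0.036     ]]
0.13745818521653697
```

Nothing but the wheel has moved since the push. The carrier's trailing edge is about 0.137 m from the stop, against 0.140 m expected, which is within calibration. The wheel is back at its start angle to about 0.2°, so I am handing in.

```bash
python3 -c "
from h import *
print(env.finish_job())"
```

```text
the job is handed in; nothing more can be done
None
```

I pushed the red carrier home against the brass stop, turned the flywheel one full revolution clockwise by its handle, and handed the job in at about 24 s. The job reports no verdict, so the results below are my own checks.

- **Carrier:** I took the middle-sized red block, the one in the channel. It met the stop at a steady force of about 8 N. After the turn its pixels in the side view had not moved. Its trailing edge measured 137 mm from the stop where 140 mm is expected, which is within the calibration and my estimate of the stop's position.
- **Turn:** I went round in one direction only. The sideways force on the handle stayed within about 4.3 N at every check between moves, which is about 0.9 mm of give against the 2.5 mm limit. The worst stretch was just past half a turn, where the circle was slightly larger than I had first measured. I corrected for it there.
- **Final wheel angle:** Dots on the wheel, compared in wrist pictures before and after, put it back at its start to about 0.2°, perhaps slightly short. The arm's own reading agreed while the handle was still gripped.
- **Ram:** I did not see the ram or foot directly. I take it as fully up from the wheel angle.
- **Surroundings:** The bin and loaf measured the same in the side view before and after the turn. The tag stack and brush looked unmoved in the pictures. I did not measure those two. The gripper is clear of everything.

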